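# Clear the dowels and hold the cooling cage's gate ajar

## Task

The buns in the cooling cage need air. First clear the two rolling dowels out of the gate's way: stand each one end-down, fully home, in its own well of the narrow green holder and let go of it. Then take the red knob, lift the sagging bolt so that its nose clears the bent lip of the keeper while you draw it fully out, swing the sprung gate about 30 degrees open and finish still holding it there (it shuts by itself if let go), leaving everything else on the table where it stands.

Things in the scene. Friction and masses are not known exactly. Their poses are not given: they have to be found in the camera images.
- cage: Fixed steel cooling cage with a tray of buns, 370 mm wide (y), 270 mm deep, 185 mm tall. Origin on the table under the middle of its front; its x points into the cage (away from the robot), y to its left, z up. The blue gate fills its front; hinge on the -y side, bolt and brass keeper on the +y side.
- dowel_a: Light wooden rolling dowel (loose), 22 mm diameter, 240 mm long, about 65 g; origin at its lower end, z along it.
- dowel_b: Dark wooden rolling dowel, the same.
- dowel_a_mid (a point): Centre of the light dowel, half-way along its 240 mm. It starts upright in one of the two holes of the white drying block in front of the gate: the block is 45 mm tall (table to top), its holes 23.5 mm wide, 40 mm deep and 90 mm apart, so 200 mm of dowel stands proud (top at 245 mm).
- dowel_b_mid (a point): Centre of the dark dowel; it starts upright in the block's other hole. z along the dowel.
- holder_hole0 (a point): Middle of the mouth of one well of the fixed green holder (70 x 160 mm, 75 mm tall). The well is 26 mm wide, 60 mm deep; the mouth is 75 mm above the table. A dowel that stands fully home has its centre 60 mm above the mouth. Either dowel may go into either well.
- holder_hole1 (a point): Mouth of the other well, 90 mm from the first, the same.
- gate: Blue sprung gate leaf. Origin on the hinge's vertical axis at table height; y points along the leaf to its free edge (270 mm), x through it. The leaf reaches from 60 to 185 mm above the table and is 18 mm thick; the bolt lies along its top, 9 mm in front of the hinge's plane (gate x = -9 mm).
- gate_swing (a joint): Gate angle, rad: 0 shut, grows (anticlockwise from above) as the free edge swings towards the robot, stop at 1.1. A spring shuts it: about 2 N at the knob when shut, 5 N at 0.5 rad.
- bolt_knob (a point): Middle of the red knob of the bolt: an upright cylinder, 22 mm diameter, 36 mm tall, on a 9 mm stem over the bolt's rod, 230 mm from the hinge axis while the bolt is shot, about 244 mm above the table (top of the knob at 262 mm). Two guide staples stand on the gate beside it, 32 mm to +y and 125 mm to -y of the shot knob, 229 mm tall, so take the knob from above with the jaws closing across the gate (along the gate's x). z of the point is up, y along the bolt towards its nose.
- bolt (a joint): How far the bolt is drawn, m, along the gate's -y (towards the hinge): about 0 shot, stop at 0.065. The gate is free from 0.036. Friction about 1 N.
- bolt_lift (a joint): How far the bolt is lifted in its worn guides, m: 0 sagging (falls back by its own weight of about 1.8 N), stop at 0.018. The nose hangs behind the lip; it must be lifted at least 0.011 to pass over, while it is drawn from 0.012 to 0.036; after that it may sink again.
- nose (a point): Underside of the bolt's nose, a 20 mm long block hanging 22 mm below the rod's axis at its end.
- keeper (a point): Top of the bent-up brass lip, 4 mm thick, that stands in the way of the nose, 188 mm above the table.
- bowl: Bystander: yellow plastic bowl, 160 mm across, 90 mm tall; origin at its underside.
- jar: Bystander: glass jar with a steel cap, 70 mm across, 120 mm tall; origin at its underside.
- tin: Bystander: aluminium tin with a paper band, 70 mm across, 110 mm tall; origin at its underside.
- brush: Bystander: pastry brush lying flat, 180 mm long; origin at its underside.
- cutter: Bystander: steel ring cutter, 60 mm across, 35 mm tall; origin at its underside.
- bun_a: Bystander: small round sugar-topped bun, 44 mm across, 26 mm tall; origin at its underside.
- bun_b: Bystander: second small round bun, the same; origin at its underside.

How it is judged:
By the outcome, as a careful person would: the job done as asked, in the order asked, and still so for the second after the job is handed in, while the arm keeps its last pose, push and grip.
It also fails if it takes over 69 s, if anything falls off the work surface, if the arm or the gripper's body presses on something with over 40 N, if the wrist force passes 120 N, or if a joint passes its speed limit or range.

## Robot

A 7-joint arm with a two-finger parallel gripper is mounted at the origin on the work surface. World frame = base frame: x ahead of the robot, y to its left, z up, the work surface at z = 0. Lengths are in m, angles in rad, forces in N, time in s.
With the tool pointing down it reaches from about 0.4 to 0.875 m from the base axis. Payload 19.3 kg.
Tool frame: the origin (TCP) lies between the finger pads; the fingertips stand 17 mm ahead of it and the grasp point (between the pads) lies 2 mm behind it (bot.tips_ahead is the z of the fingertips in the tool frame, in m); z points along the fingers, y is the direction in which the jaws open and shut (so a half turn about z gives the same grasp; the last joint's range is limited). The gripper opens to 85 mm and grips with 20 to 120 N. Pads are 22 mm wide; open, the fingers measure 114 mm over their backs; the gripper's body (76 mm by 85 mm) begins 54 mm behind the grasp point. The pads swing forward as they close: fully open they stand 13 mm farther back than shut.
Start: joints at [1.114, 0.521, -0.036, 1.599, 0.021, 1.021, -0.113], TCP at [0.236, -0.579, 0.248] pointing down, gripper open.
Joint ranges: [-2.91, 2.91], [-0.3, 2.13], [-1.5, 1.42], [0.17, 2.43], [-1.26, 4.41], [0.16, 1.93], [-2.52, 2.52]. Speed limits (rad/s): [1.89, 1.89, 2.39, 2.39, 3.01, 3.01, 3.01].

## Interface

Orientations are given as [roll, pitch, yaw] about the fixed x, y, z axes, in that order (R = Rz(yaw) Ry(pitch) Rx(roll)).
In Python, from workcell import telemetry, cams, job, bot gives the robot as it stands.
- The arm moves only by the tool arm_command, never from a script. Its argument "deltas" is a list of rows, each a list of 7 numbers: the opening, from -1 (shut) to 1 (fully open), so that 0 is half open, then the shift along the tool's x, y, z normalised to -1 to 1, where 1 is 150 mm, then the turn, a rotation vector about the tool's x, y, z normalised to -1 to 1, where 1 is 45 degrees. In form: [[hand, tx, ty, tz, rx, ry, rz], ...]. A call has 1 to 8 rows; each row is the pose to reach, as a shift and turn from the pose commanded when the call began, along the tool's axes at that moment; what a row does not reach only later rows make up. A row lasts 1/8 s, in which the tool goes at most 62.5 mm and 10.7 degrees, less where a joint would pass 70% of its speed; a pose out of reach is approached as far as the arm can. A call with a number of a shift or a turn outside -1 to 1 is refused whole. A call with a gripper value outside its range is refused whole. The fingers move at their own pace and stop on an object; "newtons" is the grip in N (left out, the last holds). Time passes only in rows, so rows that repeat a pose let the fingers close. It gives the time, the measured TCP pose, the force and the opening at its end, in the units of the state.
- telemetry.observe(): the state, without advancing time (a new reading comes with each control period).
- cams.grab_frame(name): name is "scene" or "top" or "wrist"; returns the picture (384x512x3 uint8, blue, green, red); there is no depth.
- cams.get_calibration(name): a dict with "fx", "fy", "cx", "cy" (pixels), "k1" (the pictures are not rectified: a ray, as slopes to the right and down, at radius r is drawn at 1 + k1 r^2 times it, then the intrinsics apply), "R" (3x3) and "t" (3): a world point X has camera coordinates R X + t. Camera axes: x right, y down, z forward; pixel columns grow to the right and rows downward; lengths in m; the calibration is good to about 2 mm. A picture is of the moment at which its call begins: read the wrist's pose just before it. get_calibration takes no time and is no camera call; for the wrist camera it gives the pose at the moment of the call.
- job.job_done(): hands the job in, once; it reports no verdict.
The state is a dict: "clock": time; "qpos": joint angles; "qd": joint speeds; "joint_efforts": joint torques, N m; "position": TCP position; "tool_rot": TCP orientation; "force": force on the tool from outside, world axes, zero at the start; "moment": the same for the moment, N m; "grip_width": finger opening in m.
Only numpy, scipy, OpenCV 4.12 (cv2) and the standard library are available. Lean on these libraries where they do the work, as an engineer would, in place of code of your own. Each camera call takes 0.05 s, during which the arm holds its last target.

## Working session

There is one attempt and no reset: what is moved stays moved. The work goes in short steps, Python scripts to look and compute and a tool call to move; the robot and the scene stay as the last step left them, time stands still between calls to the robot, and variables do not carry over. Pictures are saved under pics/ and viewed, and the job is handed in when it is done.

Besides the shell and the picture viewer there is one more tool, called after "Request:" as name(argument=value, ...), one argument or row to a line, values as JSON. arm_command: Moves the arm, as the interface text tells. Its arguments: {"type":"object","properties":{"deltas":{"type":"array","items":{"type":"array","items":{"type":"number"}}},"newtons":{"type":"number"}},"required":["deltas"]}

```bash
ls; mkdir -p pics
python3 - <<'E'
from workcell import telemetry, cams, job, bot
import cv2
print(telemetry.observe()); print(bot.tips_ahead)
for n in ["scene","top","wrist"]:
    im=cams.grab_frame(n); cv2.imwrite(f"pics/{n}0.png",im)
    c=cams.get_calibration(n); print(n,c)
E
```

```text
pics
{'clock': 0.0, 'qpos': array([ 1.11377297,  0.52197276, -0.03631916,  1.59998208,  0.02117591,
        1.02110335, -0.1128345 ]), 'qd': array([-2.05313556e-03, -1.56940888e-03,  1.87856461e-03, -1.71944172e-03,
        8.24309354e-05, -1.48419593e-03, -4.97775540e-04]), 'joint_efforts': array([-2.20046513e-04, -9.27111769e+01,  1.98063187e+00, -3.69933450e+01,
        1.79886434e-02,  8.05425108e-03,  5.67776840e-05]), 'position': array([ 0.2356341 , -0.57854891,  0.2477608 ]), 'tool_rot': array([-3.14051281e+00,  6.06033661e-05,  3.86758711e-01]), 'force': array([ 0.04329371, -0.2171439 , -0.39873952]), 'moment': array([-8.49655105e-05,  2.59204725e-02, -4.74562828e-03]), 'grip_width': 0.08518222059881275}
0.017
scene {'fx': 398.68207891455177, 'fy': 398.68207891455177, 'cx': 252.2803353246914, 'cy': 194.9569411273904, 'k1': -0.06661327874633455, 'R': array([[ 0.86013284,  0.51006297,  0.00269519],
       [ 0.36685671, -0.61495187, -0.6980332 ],
       [-0.35438348,  0.60139003, -0.71606032]]), 't': array([-0.45703778, -0.05596397,  1.39529278])}
top {'fx': 421.036707339617, 'fy': 421.036707339617, 'cx': 253.6207413008735, 'cy': 185.15261173443736, 'k1': -0.06260249066596388, 'R': array([[-0.01835593, -0.99982808,  0.00262181],
       [-0.99578561,  0.01804593, -0.08991868],
       [ 0.08985591, -0.0042613 , -0.99594566]]), 't': array([0.00543187, 0.53256477, 1.40590223])}
wrist {'fx': 285.42419847840887, 'fy': 285.42419847840887, 'cx': 256.004051282155, 'cy': 193.86196511133696, 'k1': -0.0475273533303919, 'R': array([[ 3.78461508e-01, -9.25616741e-01, -7.32581837e-04],
       [-8.92316410e-01, -3.65055990e-01,  2.65528810e-01],
       [-2.46045345e-01, -9.98387389e-02, -9.64102647e-01]]), 't': array([-0.62469794, -0.03558406,  0.37747209])}
```

View pics/scene0.png

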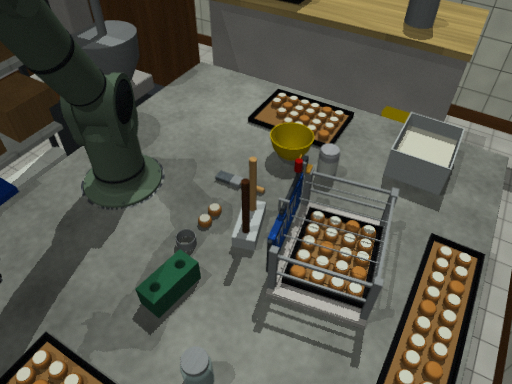

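View pics/top0.png

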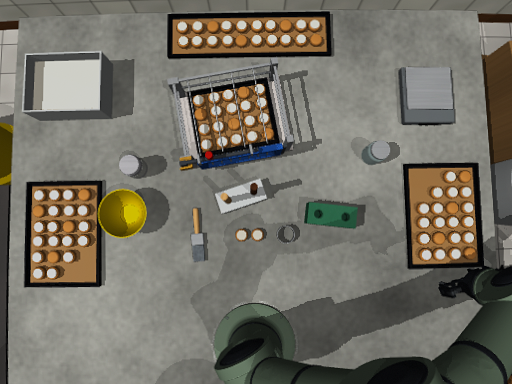

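View pics/wrist0.png

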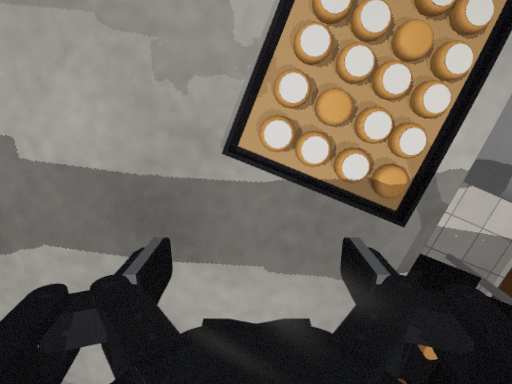

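```bash
cat > h.py <<'E'
import numpy as np, cv2
from workcell import telemetry, cams, job, bot
from scipy.spatial.transform import Rotation as Ro
def ray(c,u,v):
    K=np.array([[c['fx'],0,c['cx']],[0,c['fy'],c['cy']],[0,0,1.]])
    p=cv2.undistortPoints(np.array([[[u,v]]],float),K,np.array([c['k1'],0,0,0,0.]))[0,0]
    d=np.array(c['R']).T@np.array([p[0],p[1],1.]); o=-np.array(c['R']).T@np.array(c['t'])
    return o,d/np.linalg.norm(d)
def onz(c,u,v,z):
    o,d=ray(c,u,v); return o+d*(z-o[2])/d[2]
def proj(c,X):
    q=np.array(c['R'])@np.array(X)+np.array(c['t']); x,y=q[0]/q[2],q[1]/q[2]; s=1+c['k1']*(x*x+y*y)
    return np.array([c['fx']*x*s+c['cx'],c['fy']*y*s+c['cy']])
def two(a,b):
    (o1,d1),(o2,d2)=a,b
    A=np.stack([d1,-d2],1); s=np.linalg.lstsq(A,o2-o1,rcond=None)[0]
    p,q=o1+d1*s[0],o2+d2*s[1]; return (p+q)/2,np.linalg.norm(p-q)
def crop(im,x0,y0,x1,y1,k,fn):
    cv2.imwrite(fn,cv2.resize(im[y0:y1,x0:x1],None,fx=k,fy=k,interpolation=cv2.INTER_CUBIC))
E
python3 - <<'E'
from h import *
t=cv2.imread('pics/top0.png'); s=cv2.imread('pics/scene0.png')
crop(t,170,130,370,250,4,'pics/t1.png'); crop(s,130,140,330,320,4,'pics/s1.png')
crop(s,130,140,330,290,4,'pics/s1.png')
E
```

```text
(no output)
```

View pics/t1.png

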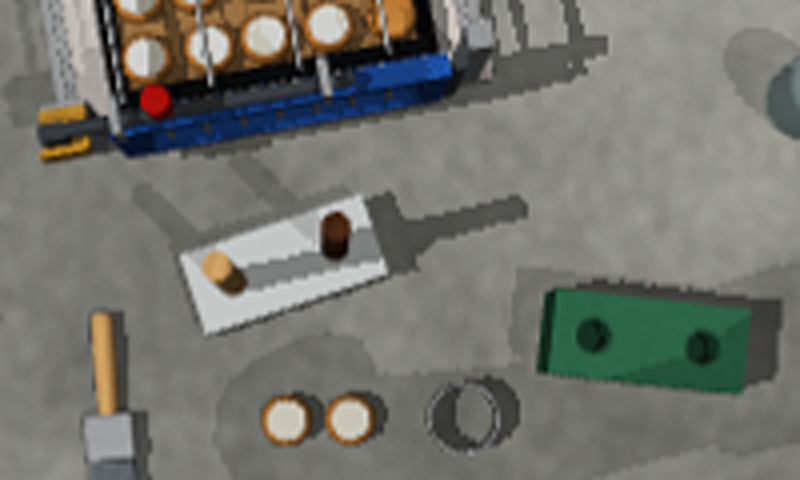

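View pics/s1.png

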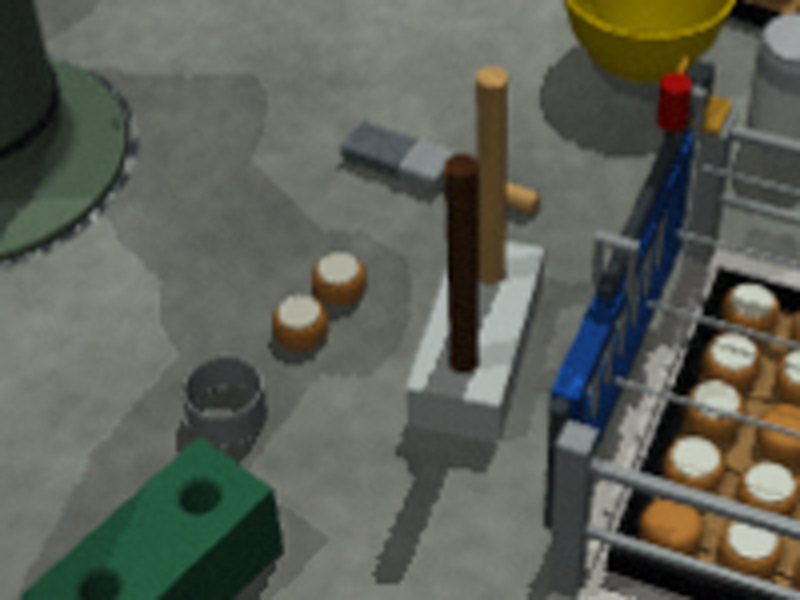

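Run:
```python
from h import *
np.set_printoptions(precision=4,suppress=True)
ct=cams.get_calibration('top'); cs=cams.get_calibration('scene')
print('campos',-ct['R'].T@ct['t'],-cs['R'].T@cs['t'])
T=lambda u,v:((u+.5)/4+170-.5,(v+.5)/4+130-.5)
S=lambda u,v:((u+.5)/4+130-.5,(v+.5)/4+140-.5)
for n,a,z,b in [('light',(217,264),.245,(491,77)),('dark',(336,222),.245,(461,165)),('knob',(156,100),.262,(676,83)),('h0',(594,334),.075,(200,497)),('h1',(703,347),.075,(98,590))]:
    print(n,onz(ct,*T(*a),z),onz(cs,*S(*b),z),two(ray(ct,*T(*a)),ray(cs,*S(*b))))
# block corners on z .045
for a in [(180,253),(362,195),(388,272),(206,335)]: print('blk',onz(ct,*T(*a),.045))
for a in [(555,288),(750,308),(743,393),(540,374)]: print('hold',onz(ct,*T(*a),.075))
print('base dowels', onz(cs,*S(492,282),.045),onz(cs,*S(464,370),.045))
for n,p in [('light',(217,264)),('dark',(336,222))]:
  print(n)
```

```text
campos [0.4041 0.0018 1.4481] [ 0.9081 -0.6404  0.9613]
light [0.4841 0.0824 0.245 ] [0.4831 0.0806 0.245 ] (array([0.4834, 0.0819, 0.2444]), np.float64(0.0018078389467739355))
dark [ 0.5127 -0.0033  0.245 ] [ 0.511  -0.0047  0.245 ] (array([ 0.5118, -0.004 ,  0.2449]), np.float64(0.0021758401076696506))
knob [0.6007 0.1233 0.262 ] [0.6027 0.1219 0.262 ] (array([0.6015, 0.1238, 0.26  ]), np.float64(0.0009198585825592693))
h0 [ 0.4326 -0.2128  0.075 ] [ 0.434  -0.2159  0.075 ] (array([ 0.4323, -0.2137,  0.071 ]), np.float64(0.0009422678282184421))
h1 [ 0.4202 -0.3017  0.075 ] [ 0.422  -0.3062  0.075 ] (array([ 0.4196, -0.3036,  0.0694]), np.float64(0.0017395329715618898))
blk [0.5071 0.1266 0.045 ]
blk [ 0.5531 -0.0264  0.045 ]
blk [ 0.4881 -0.0468  0.045 ]
blk [0.4384 0.1056 0.045 ]
hold [ 0.4707 -0.182   0.075 ]
hold [ 0.4512 -0.3416  0.075 ]
hold [ 0.3821 -0.3332  0.075 ]
hold [ 0.4009 -0.1677  0.075 ]
base dowels [0.489  0.0733 0.045 ] [ 0.5157 -0.0123  0.045 ]
light
dark
```

```bash
cat >> h.py <<'E'
np.set_printoptions(precision=4,suppress=True)
def plan(pos,yaw,base=None):
    """print normalised deltas from the current pose to TCP pos, tool-down yaw (deg)"""
    o=telemetry.observe(); p,r=(o['position'],o['tool_rot']) if base is None else base
    R0=Ro.from_euler('xyz',r); R1=Ro.from_euler('xyz',[np.pi,0,np.deg2rad(yaw)])
    d=R0.inv().apply(np.array(pos)-p)/.15; w=(R0.inv()*R1).as_rotvec()/(np.pi/4)
    print('t',o['clock'],'delta',np.round(d,3),'turn',np.round(w,3))
def st():
    o=telemetry.observe(); print('t',o['clock'],'pos',o['position'],'rot(deg)',np.rad2deg(o['tool_rot']),'F',o['force'],'w',o['grip_width'],'q',o['qpos'])
E
python3 - <<'E'
from h import *
plan([.33,-.45,.33],67); plan([.42,-.33,.33],85)
E
```

```text
t 0.15 delta [ 0.906 -0.557 -0.547] turn [-0.001 -0.    -0.996]
t 0.15 delta [ 1.763 -1.072 -0.547] turn [-0.001 -0.001 -1.396]
```

Request:
arm_command(
  deltas=[
    [1,0.9,-0.55,-0.55,0,0,-1],
    [1,0.9,-0.55,-0.55,0,0,-1],
    [1,0.9,-0.55,-0.55,0,0,-1],
    [1,0.9,-0.55,-0.55,0,0,-1],
    [1,0.9,-0.55,-0.55,0,0,-1],
  ],
  newtons=40,
)

```text
clock: 0.78
position: [0.3296, -0.4514, 0.3308]
tool_rot: [-3.142, 0.0, 1.173]
force: [-0.9, -1.1, -0.2]
grip_width: 0.0851
```

Run:
```python
from h import *
st()
plan([.42,-.33,.33],85)
```

```text
t 0.775 pos [ 0.3296 -0.4514  0.3308] rot(deg) [-179.9988    0.0024   67.2209] F [-0.8802 -1.1437 -0.1639] w 0.08511784132750462 q [ 1.0206  0.3454 -0.2483  1.663   0.0916  1.1446  0.3509]
t 0.775 delta [0.98  0.242 0.005] turn [-0.     0.    -0.395]
```

Request:
arm_command(
  deltas=[
    [1,0.98,0.24,0,0,0,-0.4],
    [1,0.98,0.24,0,0,0,-0.4],
    [1,0.98,0.24,0,0,0,-0.4],
    [1,0.98,0.24,0,0,0,-0.4],
  ],
)

```text
clock: 1.27
position: [0.4206, -0.3289, 0.3304]
tool_rot: [-3.141, -0.001, 1.485]
force: [-0.0, -0.2, 0.6]
grip_width: 0.0854
```

Run:
```python
from h import *
st()
c=cams.get_calibration('wrist'); im=cams.grab_frame('wrist'); cv2.imwrite('pics/w1.png',im)
np.save('w1.npy',c,allow_pickle=True)
plan([.46,-.16,.34],100)
```

```text
t 1.275 pos [ 0.4206 -0.3289  0.3304] rot(deg) [-179.976    -0.0503   85.084 ] F [-0.0229 -0.1658  0.6047] w 0.08539524167864897 q [ 0.8439  0.3133 -0.3744  1.7199  0.1241  1.1325  0.3474]
t 1.325 delta [ 1.154  0.169 -0.064] turn [-0.001 -0.001 -0.333]
```

View pics/w1.png

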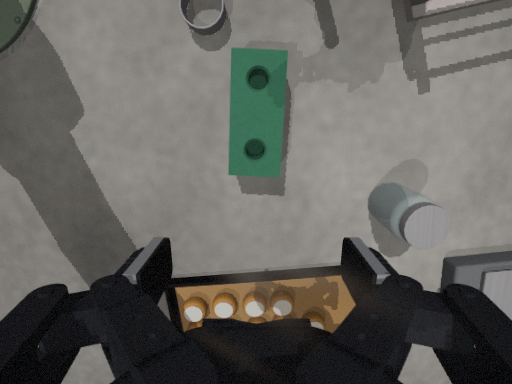

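```bash
cat >> h.py <<'E'
def holes(im,lo,hi,roi,mn,mx):
    x0,y0,x1,y1=roi; hsv=cv2.cvtColor(cv2.GaussianBlur(im,(3,3),0),cv2.COLOR_BGR2HSV)[y0:y1,x0:x1]
    m=cv2.inRange(hsv,np.array(lo),np.array(hi)); cs,_=cv2.findContours(m,cv2.RETR_EXTERNAL,cv2.CHAIN_APPROX_NONE)
    out=[]
    for k in cs:
        a=cv2.contourArea(k)
        if mn<a<mx and len(k)>=5:
            e=cv2.fitEllipse(k); out.append((e[0][0]+x0,e[0][1]+y0,e[1],a))
    return out
E
python3 - <<'E'
from h import *
c=np.load('w1.npy',allow_pickle=True).item(); im=cv2.imread('pics/w1.png')
crop(im,220,35,300,190,4,'pics/w1c.png')
for V in (45,55,65):
  print(V)
  for e in holes(im,[0,0,0],[180,255,V],(238,60,280,170),80,900): print(e,onz(c,e[0],e[1],.075))
print(c['fx']*.026/.38)
E
```

```text
45
55
(257.9755001068115, 77.15262603759766, (16.315019607543945, 17.889108657836914), 103.5) [ 0.4322 -0.2154  0.075 ]
65
(254.16681098937988, 149.10751342773438, (15.996410369873047, 18.209033966064453), 225.5) [ 0.4197 -0.3046  0.075 ]
(257.5749206542969, 77.31242561340332, (19.233705520629883, 19.961668014526367), 299.5) [ 0.4317 -0.2155  0.075 ]
19.52902410641745
```

View pics/w1c.png

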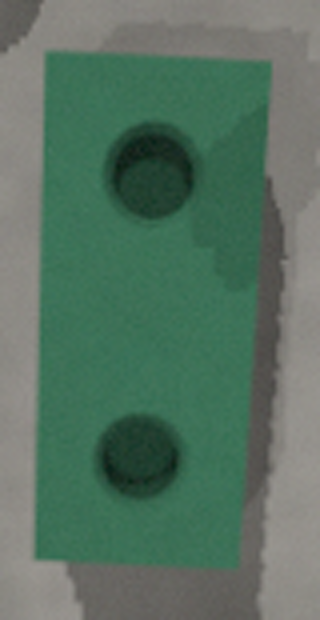

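Request:
arm_command(
  deltas=[
    [1,1,0.17,-0.06,0,0,-0.33],
    [1,1,0.17,-0.06,0,0,-0.33],
    [1,1,0.17,-0.06,0,0,-0.33],
    [1,1,0.17,-0.06,0,0,-0.33],
  ],
)

```text
clock: 1.82
position: [0.458, -0.1823, 0.3398]
tool_rot: [3.142, -0.0, 1.744]
force: [0.5, -0.6, -0.6]
grip_width: 0.0857
```

Run:
```python
from h import *
st()
c=cams.get_calibration('wrist'); im=cams.grab_frame('wrist'); cv2.imwrite('pics/w2.png',im)
np.save('w2.npy',c,allow_pickle=True)
```

```text
t 1.825 pos [ 0.458  -0.1823  0.3398] rot(deg) [179.9987  -0.0053  99.9503] F [ 0.4913 -0.5673 -0.6442] w 0.08569317217624926 q [ 0.6741  0.2453 -0.5038  1.7979  0.1298  1.1311  0.3012]
```

View pics/w2.png

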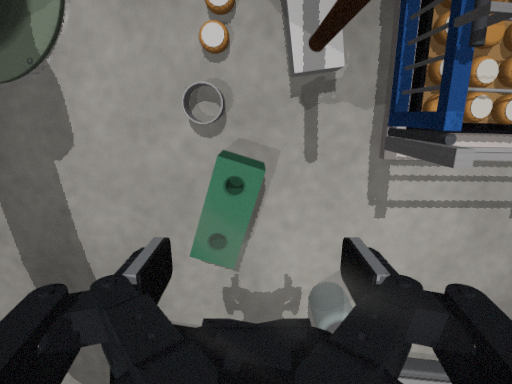

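Run:
```python
from h import *
c=np.load('w2.npy',allow_pickle=True).item()
for e in [(234,185),(218,241)]: print(onz(c,*e,.075))
plan([.485,-.05,.38],108)
```

```text
[ 0.4319 -0.2145  0.075 ]
[ 0.4216 -0.3033  0.075 ]
t 1.875 delta [ 0.846  0.332 -0.27 ] turn [-0.001  0.    -0.181]
```

Request:
arm_command(
  deltas=[
    [1,0.85,0.33,-0.27,0,0,-0.18],
    [1,0.85,0.33,-0.27,0,0,-0.18],
    [1,0.85,0.33,-0.27,0,0,-0.18],
    [1,0.85,0.33,-0.27,0,0,-0.18],
  ],
)

```text
clock: 2.38
position: [0.4847, -0.0495, 0.3802]
tool_rot: [-3.141, 0.0, 1.885]
force: [-0.3, 0.2, -0.1]
grip_width: 0.0854
```

Run:
```python
from h import *
st()
c=cams.get_calibration('wrist'); im=cams.grab_frame('wrist'); cv2.imwrite('pics/w3.png',im)
np.save('w3.npy',c,allow_pickle=True)
```

```text
t 2.375 pos [ 0.4847 -0.0495  0.3802] rot(deg) [-179.9896    0.0103  108.0248] F [-0.2694  0.2062 -0.0653] w 0.08537695937864383 q [ 0.4916  0.2144 -0.6102  1.7419  0.1301  1.2259  0.1626]
```

View pics/w3.png

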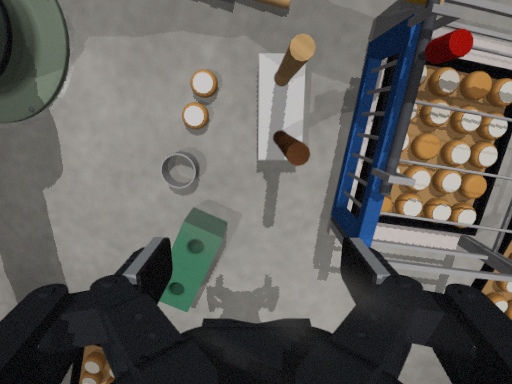

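Run:
```python
from h import *
im=cv2.imread('pics/w3.png')
crop(im,250,20,330,180,4,'pics/w3a.png'); crop(im,320,0,510,140,4,'pics/w3b.png')
```

```text
(no output)
```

View pics/w3a.png

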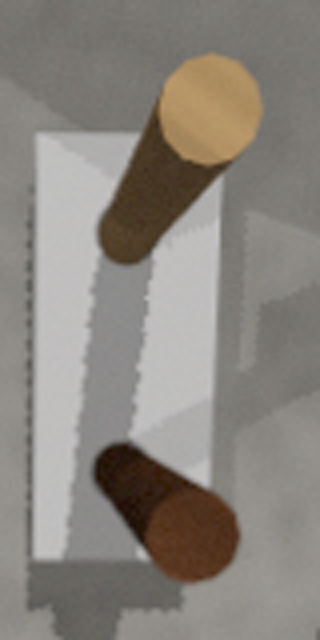

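View pics/w3b.png

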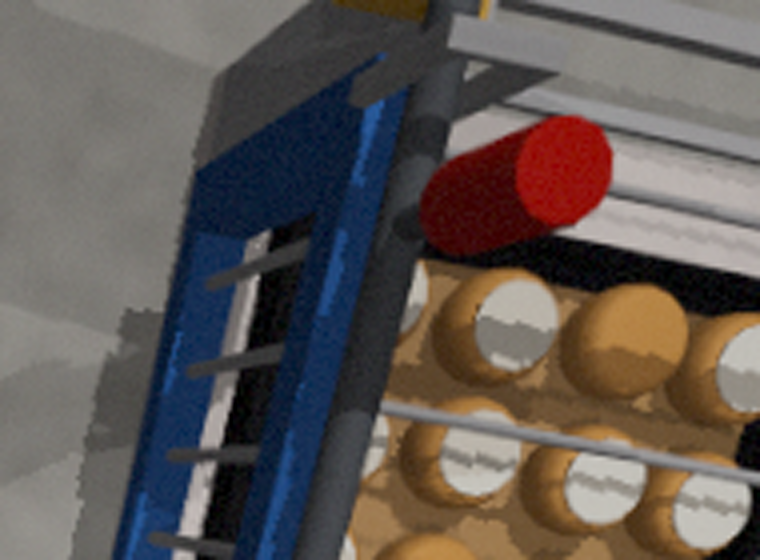

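Run:
```python
from h import *
c=np.load('w3.npy',allow_pickle=True).item()
W=lambda u,v,x0,y0:((u+.5)/4+x0-.5,(v+.5)/4+y0-.5)
l=onz(c,*W(211,110,250,20),.245);d=onz(c,*W(193,534,250,20),.245)
print(l,d,np.linalg.norm(l-d),'knob',onz(c,*W(564,171,320,0),.262))
print('bases .045',onz(c,*W(123,240,250,20),.045),onz(c,*W(120,470,250,20),.045))
print('block',[onz(c,*W(*p,250,20),.045) for p in [(36,133),(223,150),(210,560),(34,560)]])
e=l-d; print('jaw yaw', 90+np.degrees(np.arctan2(-e[0],e[1])))
for n in ('h0','h1'): pass
```

```text
[0.4831 0.0795 0.245 ] [ 0.5101 -0.0054  0.245 ] 0.08913288491945903 knob [0.6008 0.1208 0.262 ]
bases .045 [0.4819 0.0763 0.045 ] [ 0.5092 -0.0056  0.045 ]
block [array([0.4387, 0.1019, 0.045 ]), array([0.5068, 0.1182, 0.045 ]), array([ 0.5557, -0.0281,  0.045 ]), array([ 0.488 , -0.0504,  0.045 ])]
jaw yaw 107.62569874516741
```

Run:
```python
from h import *
plan([.511,-.0050,.300],107.6);plan([.511,-.0050,.203],107.6)
```

```text
t 2.425 delta [0.233 0.263 0.532] turn [-0.001  0.     0.008]
t 2.425 delta [0.234 0.263 1.178] turn [-0.001  0.     0.008]
```

Request:
arm_command(
  deltas=[
    [1,0.23,0.26,0.2,0,0,0],
    [1,0.23,0.26,0.5,0,0,0],
    [1,0.23,0.26,0.5,0,0,0],
    [1,0.23,0.26,0.75,0,0,0],
    [1,0.23,0.26,0.98,0,0,0],
    [1,0.23,0.26,0.98,0,0,0],
  ],
)

```text
clock: 3.18
position: [0.5105, -0.0054, 0.2332]
tool_rot: [-3.139, -0.0, 1.884]
force: [0.6, -0.1, 0.7]
grip_width: 0.0853
```

Run:
```python
from h import *
st();plan([.511,-.0050,.203],107.6)
im=cams.grab_frame('wrist'); cv2.imwrite('pics/w4.png',im)
```

```text
t 3.175 pos [ 0.5105 -0.0054  0.2332] rot(deg) [-179.8633   -0.0107  107.971 ] F [ 0.6445 -0.082   0.7379] w 0.08528273364955384 q [ 0.3541  0.412  -0.5982  1.8902  0.2858  0.9273 -0.0655]
t 3.175 delta [0.001 0.005 0.201] turn [-0.003 -0.     0.008]
```

View pics/w4.png

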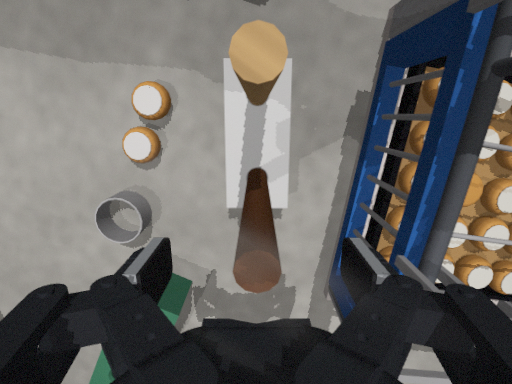

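Request:
arm_command(
  deltas=[
    [1,0,0,0.2,0,0,0],
    [1,0,0,0.2,0,0,0],
    [-0.5,0,0,0.2,0,0,0],
    [-0.7,0,0,0.2,0,0,0],
    [-0.7,0,0,0.2,0,0,0],
    [-0.7,0,0,0.2,0,0,0],
    [-0.7,0,0,0.2,0,0,0],
  ],
  newtons=40,
)

```text
clock: 4.1
position: [0.5111, -0.0036, 0.2038]
tool_rot: [3.141, 0.0, 1.887]
force: [-1.2, 0.2, 8.0]
grip_width: 0.0211
```

Run:
```python
from h import *
st();plan([.5105,-.0056,.203],107.97)
im=cams.grab_frame('wrist'); cv2.imwrite('pics/w5.png',im)
```

```text
t 4.1 pos [ 0.5111 -0.0036  0.2038] rot(deg) [179.9685   0.0196 108.1077] F [-1.2259  0.1531  7.9764] w 0.0211236219801896 q [ 0.3352  0.4504 -0.583   1.9208  0.3214  0.8626 -0.0977]
t 4.1 delta [-0.011 -0.008  0.006] turn [0.001 0.    0.003]
```

View pics/w5.png

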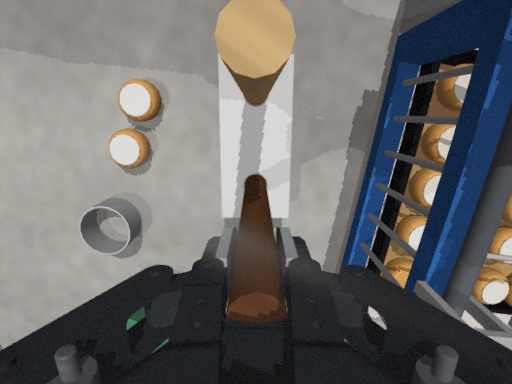

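Request:
arm_command(
  deltas=[
    [-0.8,0,0,-0.1,0,0,0],
    [-0.8,0,0,-0.3,0,0,0],
    [-0.8,0,0,-0.5,0,0,0],
    [-0.8,0,0,-0.7,0,0,0],
    [-0.8,0,0,-0.7,0,0,0],
  ],
)

```text
clock: 4.78
position: [0.5116, -0.0034, 0.311]
tool_rot: [3.138, 0.001, 1.887]
force: [-0.0, 0.1, -1.0]
grip_width: 0.0209
```

Run:
```python
from h import *
st()
im=cams.grab_frame('scene'); crop(im,130,90,330,240,4,'pics/s2.png'); cv2.imwrite('pics/sc2.png',im)
im=cams.grab_frame('wrist'); cv2.imwrite('pics/w6.png',im)
```

```text
t 4.775 pos [ 0.5116 -0.0034  0.311 ] rot(deg) [179.7979   0.0739 108.1083] F [-0.0226  0.1141 -1.0023] w 0.02093799903596887 q [ 0.3875  0.3228 -0.63    1.7949  0.2136  1.0885 -0.001 ]
```

View pics/s2.png

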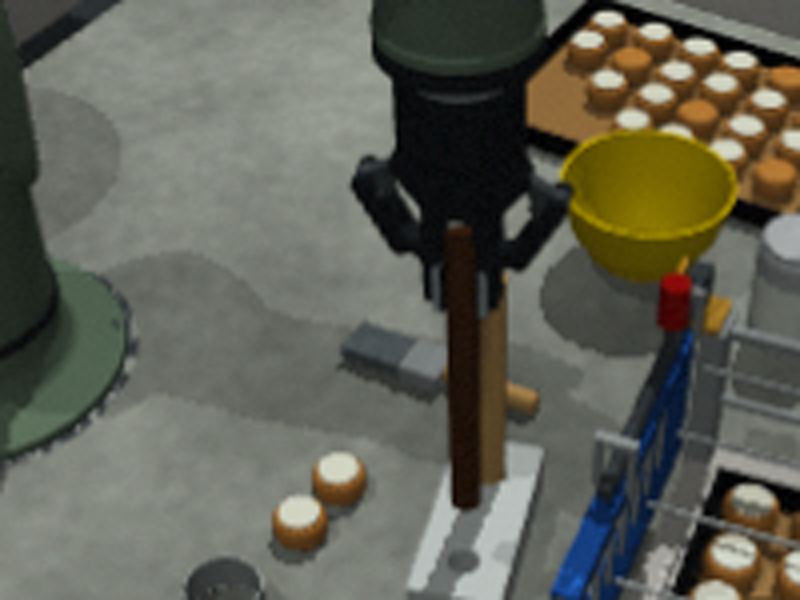

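View pics/w6.png

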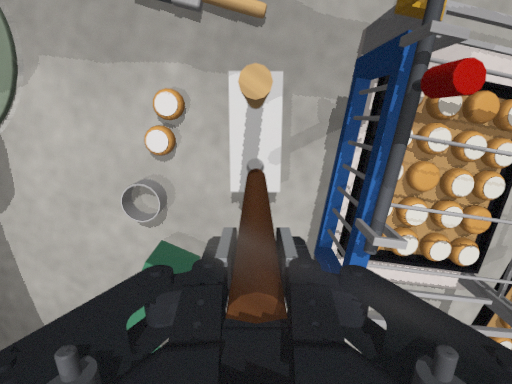

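Run:
```python
from h import *
plan([.4203,-.304,.311],82.2); plan([.466,-.154,.311],95)
```

```text
t 4.875 delta [-1.716 -1.195 -0.016] turn [0.    0.    0.576]
t 4.875 delta [-0.86  -0.595 -0.016] turn [0.    0.    0.291]
```

Request:
arm_command(
  deltas=[
    [-0.8,-0.15,-0.1,0,0,0,0.05],
    [-0.8,-0.38,-0.26,-0.02,0,0,0.12],
    [-0.8,-0.62,-0.43,-0.02,0,0,0.2],
    [-0.8,-0.86,-0.6,-0.02,0,0,0.29],
    [-0.8,-0.86,-0.6,-0.02,0,0,0.29],
  ],
)

```text
clock: 5.5
position: [0.464, -0.157, 0.3105]
tool_rot: [-3.14, 0.0, 1.654]
force: [-0.5, 0.9, -0.7]
grip_width: 0.0213
```

Run:
```python
from h import *
st();plan([.4203,-.304,.311],82.2)
```

```text
t 5.5 pos [ 0.464  -0.157   0.3105] rot(deg) [-179.8872    0.0078   94.7438] F [-0.5406  0.8658 -0.6965] w 0.021328988927485314 q [ 0.6322  0.2713 -0.5225  1.8462  0.154   1.0658  0.1332]
t 5.5 delta [-0.952 -0.371 -0.002] turn [-0.002  0.     0.279]
```

Request:
arm_command(
  deltas=[
    [-0.8,-0.25,-0.1,0,0,0,0.08],
    [-0.8,-0.5,-0.2,0,0,0,0.15],
    [-0.8,-0.75,-0.3,0,0,0,0.22],
    [-0.8,-0.95,-0.37,0,0,0,0.28],
    [-0.8,-0.95,-0.37,0,0,0,0.28],
    [-0.8,-0.95,-0.37,0,0,0,0.28],
  ],
)

```text
clock: 6.25
position: [0.4232, -0.3001, 0.3111]
tool_rot: [-3.141, -0.001, 1.441]
force: [0.3, 0.2, 0.1]
grip_width: 0.0209
```

Run:
```python
from h import *
st();plan([.4203,-.304,.311],82.2)
c=cams.get_calibration('wrist');im=cams.grab_frame('wrist'); cv2.imwrite('pics/w7.png',im); np.save('w7.npy',c,allow_pickle=True)
im=cams.grab_frame('scene'); cv2.imwrite('pics/sc3.png',im); crop(im,90,150,250,270,5,'pics/s3.png')
o=telemetry.observe()
R=Ro.from_euler('xyz',o['tool_rot'])
for dx in (-.004,-.002,0,.002): print(dx,[proj(c,o['position']+R.apply([dx,0,zz])) for zz in (.19,.199)])
print('wells',proj(c,[.4203,-.304,.075]),proj(c,[.4325,-.2148,.075]))
```

```text
t 6.25 pos [ 0.4232 -0.3001  0.3111] rot(deg) [-179.9865   -0.0483   82.5387] F [0.3372 0.1554 0.0908] w 0.020867427011658415 q [ 0.8232  0.3076 -0.4054  1.7827  0.135   1.0792  0.2406]
t 6.25 delta [-0.028 -0.016  0.   ] turn [-0.    -0.001  0.008]
-0.004 [array([256.3283, 180.3928]), array([256.3307, 178.6937])]
-0.002 [array([256.3303, 178.6605]), array([256.3326, 177.0043])]
0 [array([256.3323, 176.9227]), array([256.3346, 175.3097])]
0.002 [array([256.3343, 175.1793]), array([256.3366, 173.6098])]
wells [254.4551 172.8324] [254.8812  99.6648]
```

View pics/w7.png

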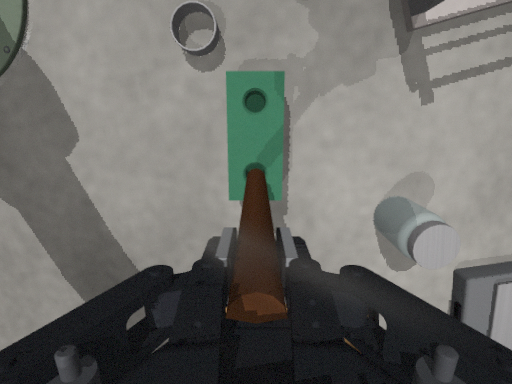

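View pics/s3.png

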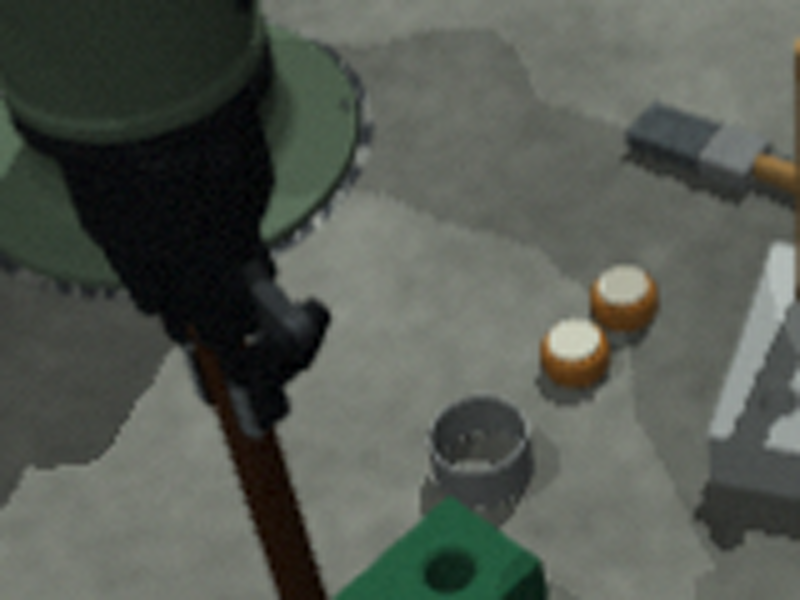

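Run:
```python
from h import *
im=cv2.imread('pics/w7.png'); a=cv2.resize(im[60:220,215:300],None,fx=4,fy=4,interpolation=cv2.INTER_CUBIC)
s=cv2.imread('pics/sc3.png'); b=cv2.resize(s[200:320,120:230],None,fx=4,fy=4,interpolation=cv2.INTER_CUBIC)
h=max(a.shape[0],b.shape[0]); f=lambda x:cv2.copyMakeBorder(x,0,h-x.shape[0],0,0,cv2.BORDER_CONSTANT)
o=np.hstack([f(a),f(b)])[:600]; cv2.imwrite('pics/c7.png',o); print(a.shape,o.shape)
```

```text
(640, 340, 3) (600, 780, 3)
```

View pics/c7.png

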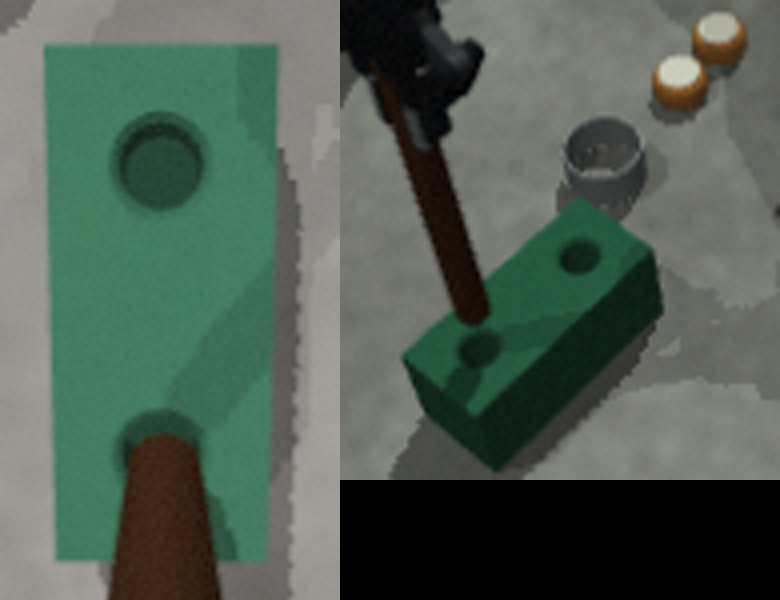

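Run:
```python
from h import *
st();plan([.4209,-.3025,.286],82.2)
```

```text
t 6.35 pos [ 0.4233 -0.3     0.3113] rot(deg) [179.9989  -0.0245  82.5678] F [-0.1473  0.9404 -0.8773] w 0.021073469497025838 q [ 0.8229  0.3071 -0.4054  1.7828  0.1352  1.0791  0.2407]
t 6.35 delta [-0.018 -0.013  0.168] turn [ 0.    -0.001  0.008]
```

Request:
arm_command(
  deltas=[
    [-0.8,-0.018,-0.013,0.08,0,0,0.01],
    [-0.8,-0.018,-0.013,0.168,0,0,0.01],
    [-0.8,-0.018,-0.013,0.168,0,0,0.01],
  ],
)

```text
clock: 6.72
position: [0.42, -0.303, 0.2847]
tool_rot: [-3.14, -0.001, 1.432]
force: [0.1, 0.5, 0.2]
grip_width: 0.0208
```

Run:
```python
from h import *
st()
c=cams.get_calibration('wrist');im=cams.grab_frame('wrist'); 
s=cams.grab_frame('scene')
a=cv2.resize(im[50:200,215:300],None,fx=4,fy=4,interpolation=cv2.INTER_CUBIC)
b=cv2.resize(s[200:320,120:230],None,fx=4,fy=4,interpolation=cv2.INTER_CUBIC)
h=max(a.shape[0],b.shape[0]); f=lambda x:cv2.copyMakeBorder(x,0,h-x.shape[0],0,0,cv2.BORDER_CONSTANT)
cv2.imwrite('pics/c8.png',np.hstack([f(a),f(b)])); 
o=telemetry.observe()
R=Ro.from_euler('xyz',o['tool_rot'])
print('well',proj(c,[.4203,-.304,.075]),'tcp tip',proj(c,o['position']+R.apply([0,0,.199])),'h0',proj(c,[.4325,-.2148,.075]))
plan([.4209,-.3025,.270],82.2)
```

```text
t 6.725 pos [ 0.42   -0.303   0.2847] rot(deg) [-179.8881   -0.0622   82.0304] F [0.0766 0.5324 0.1992] w 0.020824855977849874 q [ 0.8231  0.3329 -0.3984  1.8192  0.1487  1.021   0.227 ]
well [256.9859 174.4287] tcp tip [257.015  175.8544] h0 [256.903   95.3606]
t 6.825 delta [0.006 0.002 0.106] turn [-0.    -0.    -0.004]
```

View pics/c8.png

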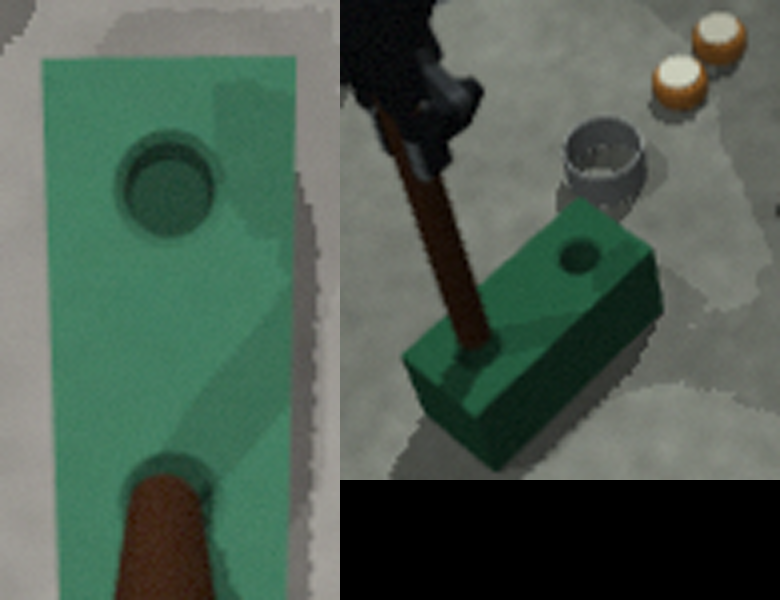

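Request:
arm_command(
  deltas=[
    [-0.8,0.004,0.001,0.06,0,0,0],
    [-0.8,0.004,0.001,0.12,0,0,0],
    [-0.8,0.004,0.001,0.17,0,0,0],
    [-0.8,0.004,0.001,0.17,0,0,0],
  ],
)

```text
clock: 7.32
position: [0.4204, -0.3027, 0.2599]
tool_rot: [-3.141, -0.001, 1.431]
force: [0.1, -0.4, -1.1]
grip_width: 0.0211
```

Run:
```python
from h import *
st();plan([.4205,-.3025,.214],82.2)
```

```text
t 7.325 pos [ 0.4204 -0.3027  0.2599] rot(deg) [-179.9461   -0.0319   82.013 ] F [ 0.1147 -0.3638 -1.0538] w 0.021079535313923457 q [ 0.8163  0.3602 -0.3941  1.8502  0.1651  0.9643  0.2109]
t 7.325 delta [0.001 0.    0.306] turn [-0.001 -0.001 -0.004]
```

Request:
arm_command(
  deltas=[
    [-0.8,0,0,0.08,0,0,0],
    [-0.8,0,0,0.17,0,0,0],
    [-0.8,0,0,0.25,0,0,0],
    [-0.8,0,0,0.29,0,0,0],
    [-0.8,0,0,0.29,0,0,0],
  ],
)

```text
clock: 7.95
position: [0.4206, -0.3028, 0.2167]
tool_rot: [-3.141, -0.0, 1.431]
force: [0.3, 0.2, -1.0]
grip_width: 0.021
```

Request:
arm_command(
  deltas=[
    [-0.8,0,0,0.01,0,0,0],
    [-0.8,0,0,0.02,0,0,0],
    [-0.8,0,0,0.02,0,0,0],
  ],
)

```text
clock: 8.32
position: [0.4207, -0.3029, 0.2141]
tool_rot: [3.142, 0.0, 1.431]
force: [-1.0, -0.4, -0.1]
grip_width: 0.0207
```

Request:
arm_command(
  deltas=[
    [-0.8,0,0,0.012,0,0,0],
    [-0.8,0,0,0.012,0,0,0],
  ],
)

```text
clock: 8.57
position: [0.4215, -0.3034, 0.2137]
tool_rot: [3.139, 0.001, 1.431]
force: [-2.5, 0.8, 22.4]
grip_width: 0.0211
```

Request:
arm_command(
  deltas=[
    [-0.8,0,0,-0.01,0,0,0],
    [0,0,0,-0.01,0,0,0],
    [0.6,0,0,-0.01,0,0,0],
    [1,0,0,-0.01,0,0,0],
    [1,0,0,-0.01,0,0,0],
    [1,0,0,-0.3,0,0,0],
    [1,0,0,-0.7,0,0,0],
    [1,0,0,-0.9,0,0,0],
  ],
)

```text
clock: 9.57
position: [0.4211, -0.303, 0.3502]
tool_rot: [3.139, 0.001, 1.431]
force: [0.9, -0.4, -0.8]
grip_width: 0.0855
```

Run:
```python
from h import *
st()
im=cams.grab_frame('wrist'); cv2.imwrite('pics/w9.png',im)
s=cams.grab_frame('scene'); crop(s,110,150,310,300,4,'pics/s9.png')
plan([.452,-.10,.34],98)
```

```text
t 9.575 pos [ 0.4211 -0.303   0.3502] rot(deg) [179.8455   0.0767  82.011 ] F [ 0.9318 -0.4377 -0.8053] w 0.0855435171519713 q [ 0.8354  0.2713 -0.4079  1.7277  0.1166  1.1633  0.2554]
t 9.675 delta [1.371 0.012 0.066] turn [ 0.005  0.004 -0.356]
```

View pics/w9.png

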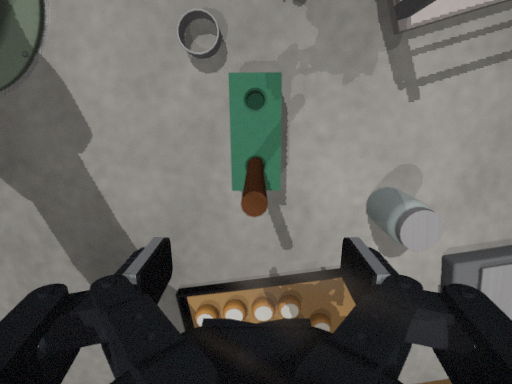

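View pics/s9.png

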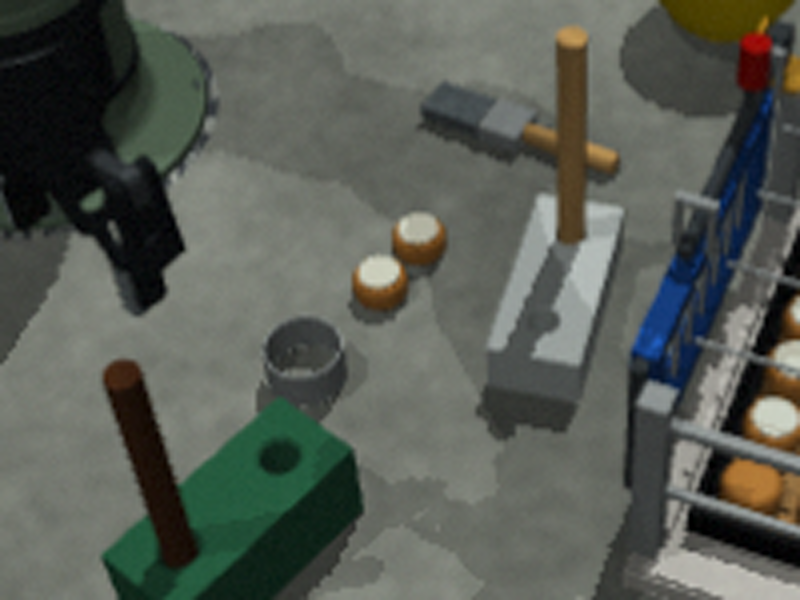

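Request:
arm_command(
  deltas=[
    [1,0.95,0,0.04,0,0,-0.25],
    [1,0.95,0,0.04,0,0,-0.25],
    [1,0.95,0,0.04,0,0,-0.25],
    [1,0.95,0,0.04,0,0,-0.25],
  ],
)

```text
clock: 10.18
position: [0.4405, -0.1611, 0.3409]
tool_rot: [-3.141, -0.0, 1.629]
force: [-0.3, -0.9, 0.3]
grip_width: 0.0854
```

Run:
```python
from h import *
st(); plan([.467,-.025,.34],107.6)
```

```text
t 10.175 pos [ 0.4405 -0.1611  0.3409] rot(deg) [-179.9738   -0.0074   93.3492] F [-0.2627 -0.9442  0.273 ] w 0.08539196357825414 q [ 0.6759  0.2032 -0.5282  1.8486  0.1132  1.1199  0.1656]
t 10.175 delta [0.896 0.23  0.006] turn [-0.001 -0.    -0.317]
```

Request:
arm_command(
  deltas=[
    [1,0.9,0.23,0,0,0,-0.32],
    [1,0.9,0.23,0,0,0,-0.32],
    [1,0.9,0.23,0,0,0,-0.32],
    [1,0.9,0.23,0,0,0,-0.32],
    [1,0.9,0.23,0,0,0,-0.32],
  ],
)

```text
clock: 10.8
position: [0.4672, -0.027, 0.341]
tool_rot: [-3.141, 0.0, 1.876]
force: [-0.4, -0.6, -0.6]
grip_width: 0.0851
```

Run:
```python
from h import *
st(); plan([.4832,.0803,.30],107.6); plan([.4832,.0803,.203],107.6)
im=cams.grab_frame('wrist'); cv2.imwrite('pics/w10.png',im); np.save('w10.npy',cams.get_calibration('wrist'),allow_pickle=True)
```

```text
t 10.8 pos [ 0.4672 -0.027   0.341 ] rot(deg) [-179.9605    0.0123  107.4956] F [-0.4451 -0.5743 -0.6275] w 0.08509153420041235 q [ 0.487   0.2167 -0.6539  1.8463  0.1457  1.1271  0.0869]
t 10.8 delta [0.65  0.317 0.273] turn [-0.001  0.    -0.002]
t 10.8 delta [0.651 0.318 0.92 ] turn [-0.001  0.    -0.002]
```

View pics/w10.png

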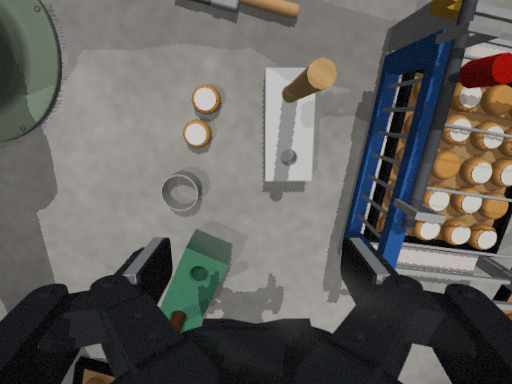

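Run:
```python
from h import *
print(onz(np.load('w10.npy',allow_pickle=True).item(),321.5,74,.245))
```

```text
[0.4831 0.0795 0.245 ]
```

Request:
arm_command(
  deltas=[
    [1,0.65,0.32,0,0,0,0],
    [1,0.65,0.32,0.1,0,0,0],
    [1,0.65,0.32,0.25,0,0,0],
    [1,0.65,0.32,0.5,0,0,0],
    [1,0.65,0.32,0.75,0,0,0],
    [1,0.65,0.32,0.92,0,0,0],
    [1,0.65,0.32,0.92,0,0,0],
  ],
)

```text
clock: 11.72
position: [0.4828, 0.0811, 0.2021]
tool_rot: [-3.139, -0.0, 1.877]
force: [-0.0, 0.5, 0.3]
grip_width: 0.0851
```

Run:
```python
from h import *
st(); plan([.4832,.0803,.203],107.6)
im=cams.grab_frame('wrist'); cv2.imwrite('pics/w11.png',im)
```

```text
t 11.725 pos [0.4828 0.0811 0.2021] rot(deg) [-179.8306   -0.0197  107.572 ] F [-0.0474  0.5216  0.3022] w 0.08507903433438806 q [ 0.2184  0.4354 -0.6528  1.9697  0.3467  0.8515 -0.3156]
t 11.725 delta [-0.006  0.001 -0.006] turn [-0.004 -0.    -0.001]
```

View pics/w11.png

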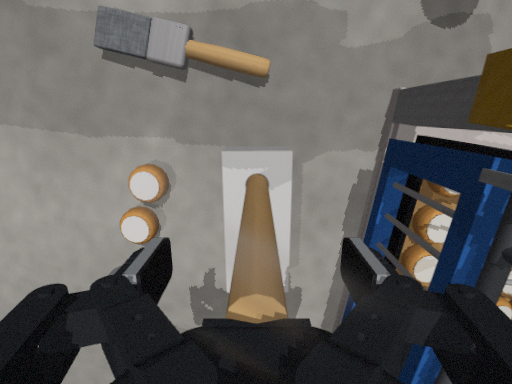

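Centred; close and lift.

Request:
arm_command(
  deltas=[
    [-0.5,-0.005,0,-0.005,0,0,0],
    [-0.8,-0.005,0,-0.005,0,0,0],
    [-0.8,-0.005,0,-0.005,0,0,0],
    [-0.8,-0.005,0,-0.005,0,0,0],
    [-0.8,-0.005,0,-0.005,0,0,0],
  ],
)

```text
clock: 12.4
position: [0.4838, 0.0818, 0.2045]
tool_rot: [3.141, 0.0, 1.879]
force: [-1.3, -0.2, 7.0]
grip_width: 0.0207
```

Request:
arm_command(
  deltas=[
    [-0.8,0,0,-0.1,0,0,0],
    [-0.8,0,0,-0.3,0,0,0],
    [-0.8,0,0,-0.5,0,0,0],
    [-0.8,0,0,-0.7,0,0,0],
    [-0.8,0,0,-0.7,0,0,0],
    [-0.8,0,0,-0.7,0,0,0],
  ],
)

```text
clock: 13.15
position: [0.4834, 0.0816, 0.3091]
tool_rot: [-3.141, 0.0, 1.879]
force: [-0.3, 0.2, -0.3]
grip_width: 0.0208
```

Run:
```python
from h import *
st(); plan([.458,-.067,.305],95); plan([.4325,-.2148,.305],82.2)
```

```text
t 13.15 pos [0.4834 0.0816 0.3091] rot(deg) [-179.9939    0.0076  107.6565] F [-0.3332  0.192  -0.349 ] w 0.02075164202322181 q [ 0.2842  0.3014 -0.7091  1.842   0.2213  1.0784 -0.2   ]
t 13.15 delta [-0.893 -0.462  0.027] turn [-0.     0.     0.281]
t 13.15 delta [-1.78  -0.923  0.028] turn [-0.     0.     0.566]
```

Request:
arm_command(
  deltas=[
    [-0.8,-0.15,-0.08,0,0,0,0.05],
    [-0.8,-0.38,-0.2,0,0,0,0.12],
    [-0.8,-0.64,-0.33,0,0,0,0.2],
    [-0.8,-0.89,-0.46,0,0,0,0.28],
    [-0.8,-0.89,-0.46,0,0,0,0.28],
    [-0.8,-0.89,-0.46,0,0,0,0.28],
  ],
)

```text
clock: 13.9
position: [0.4582, -0.066, 0.3087]
tool_rot: [-3.141, -0.001, 1.66]
force: [-0.3, -0.2, -0.4]
grip_width: 0.0207
```

Run:
```python
from h import *
st(); plan([.4325,-.2134,.309],82.2)
```

```text
t 13.9 pos [ 0.4582 -0.066   0.3087] rot(deg) [-179.96     -0.0344   95.0947] F [-0.2842 -0.201  -0.3639] w 0.02072369782339002 q [ 0.5294  0.235  -0.6079  1.9071  0.1536  1.0463 -0.054 ]
t 13.9 delta [-0.964 -0.258 -0.003] turn [-0.001 -0.001  0.287]
```

Request:
arm_command(
  deltas=[
    [-0.8,-0.2,-0.05,0,0,0,0.06],
    [-0.8,-0.45,-0.12,0,0,0,0.13],
    [-0.8,-0.7,-0.19,0,0,0,0.21],
    [-0.8,-0.964,-0.258,0,0,0,0.287],
    [-0.8,-0.964,-0.258,0.05,0,0,0.287],
    [-0.8,-0.964,-0.258,0.15,0,0,0.287],
    [-0.8,-0.964,-0.258,0.15,0,0,0.287],
  ],
)

```text
clock: 14.78
position: [0.4324, -0.2124, 0.2852]
tool_rot: [-3.14, -0.001, 1.436]
force: [-0.0, 0.2, -0.4]
grip_width: 0.0209
```

Run:
```python
from h import *
st()
c=cams.get_calibration('wrist');im=cams.grab_frame('wrist'); 
s=cams.grab_frame('scene')
a=cv2.resize(im[50:200,215:300],None,fx=4,fy=4,interpolation=cv2.INTER_CUBIC)
b=cv2.resize(s[190:310,120:230],None,fx=4,fy=4,interpolation=cv2.INTER_CUBIC)
h=max(a.shape[0],b.shape[0]); f=lambda x:cv2.copyMakeBorder(x,0,h-x.shape[0],0,0,cv2.BORDER_CONSTANT)
cv2.imwrite('pics/c12.png',np.hstack([f(a),f(b)])); 
o=telemetry.observe()
R=Ro.from_euler('xyz',o['tool_rot'])
print('well',proj(c,[.4325,-.2148,.075]),'tcp tip',proj(c,o['position']+R.apply([0,0,.1995])))
plan([.4325,-.2134,.265],82.2)
```

```text
t 14.775 pos [ 0.4324 -0.2124  0.2852] rot(deg) [-179.8816   -0.0632   82.2993] F [-0.0275  0.2291 -0.4026] w 0.02094897219763576 q [ 0.7243  0.2796 -0.4763  1.9006  0.1501  0.9985  0.0476]
well [256.9391 175.6045] tcp tip [256.9646 175.994 ]
t 14.875 delta [-0.004 -0.002  0.143] turn [-0.001 -0.001  0.001]
```

View pics/c12.png

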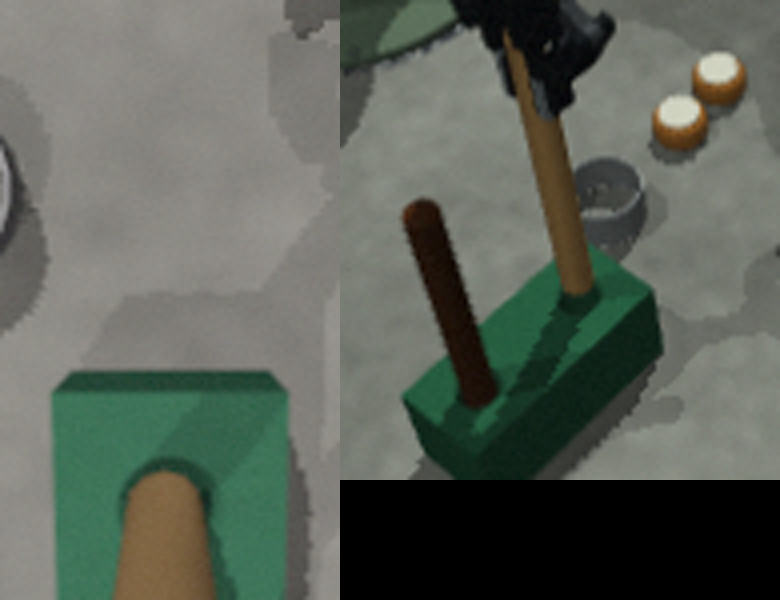

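Request:
arm_command(
  deltas=[
    [-0.8,-0.004,0,0.06,0,0,0],
    [-0.8,-0.004,0,0.12,0,0,0],
    [-0.8,-0.004,0,0.17,0,0,0],
    [-0.8,-0.004,0,0.17,0,0,0],
  ],
)

```text
clock: 15.38
position: [0.4322, -0.2143, 0.2604]
tool_rot: [-3.141, -0.0, 1.434]
force: [1.0, -0.0, -0.6]
grip_width: 0.0212
```

Request:
arm_command(
  deltas=[
    [-0.8,0,0,0.08,0,0,0],
    [-0.8,0,0,0.17,0,0,0],
    [-0.8,0,0,0.25,0,0,0],
    [-0.8,0,0,0.295,0,0,0],
    [-0.8,0,0,0.295,0,0,0],
  ],
)

```text
clock: 16.0
position: [0.4324, -0.2143, 0.2163]
tool_rot: [-3.141, -0.0, 1.434]
force: [0.8, -0.4, -0.9]
grip_width: 0.0209
```

Request:
arm_command(
  deltas=[
    [-0.8,0,0,0.01,0,0,0],
    [-0.8,0,0,0.018,0,0,0],
  ],
)

```text
clock: 16.25
position: [0.4327, -0.2146, 0.2144]
tool_rot: [3.141, 0.0, 1.434]
force: [-2.0, 0.1, 18.3]
grip_width: 0.0209
```

Request:
arm_command(
  deltas=[
    [-0.8,0,0,-0.01,0,0,0],
    [0,0,0,-0.01,0,0,0],
    [0.6,0,0,-0.01,0,0,0],
    [1,0,0,-0.01,0,0,0],
    [1,0,0,-0.01,0,0,0],
    [1,0,0,-0.3,0,0,0],
    [1,0,0,-0.7,0,0,0],
    [1,0,0,-1,0,0,0],
  ],
)

```text
clock: 17.25
position: [0.4326, -0.2144, 0.3665]
tool_rot: [3.14, 0.0, 1.434]
force: [0.1, 0.4, -0.2]
grip_width: 0.0855
```

Run:
```python
from h import *
st()
ct=cams.get_calibration('top');cs=cams.get_calibration('scene')
t=cams.grab_frame('top');s=cams.grab_frame('scene'); crop(s,110,150,310,300,4,'pics/s13.png');crop(t,170,130,370,250,4,'pics/t13.png')
for X in ([.4325,-.2148,.255],[.4203,-.304,.255]): print((proj(cs,X)-[110,150]+.5)*4-.5,(proj(ct,X)-[170,130]+.5)*4-.5)
plan([.50,-.09,.37],95)
```

```text
t 17.25 pos [ 0.4326 -0.2144  0.3665] rot(deg) [179.9197   0.02    82.1504] F [ 0.1366  0.4416 -0.2478] w 0.0855028811808433 q [ 0.7498  0.2015 -0.4868  1.7801  0.1015  1.1833  0.0961]
[239.2545 278.3853] [636.2148 327.9789]
[121.1101 374.1096] [761.6383 342.6562]
t 17.35 delta [ 0.884  0.323 -0.01 ] turn [ 0.007  0.004 -0.286]
```

View pics/s13.png

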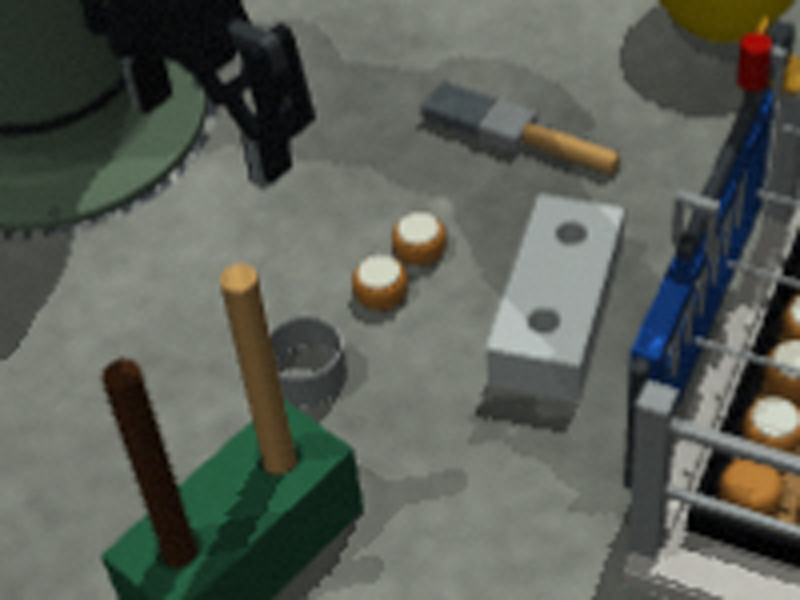

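View pics/t13.png

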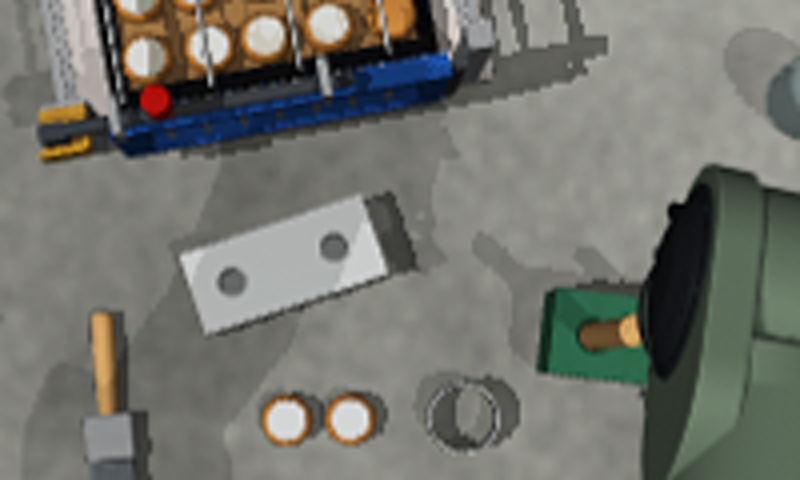

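Run:
```python
from h import *
c=np.load('w3.npy',allow_pickle=True).item()
W=lambda u,v,x0,y0:((u+.5)/4+x0-.5,(v+.5)/4+y0-.5)
a,b=[onz(c,*W(*p,320,0),.21) for p in [(440,60),(333,500)]]
e=a-b; print(a,b,np.degrees(np.arctan2(-e[0],e[1])))
ct=cams.get_calibration('top')
T=lambda u,v:((u+.5)/4+170-.5,(v+.5)/4+130-.5)
a,b=[onz(ct,*T(*p),.0) for p in [(180,253),(362,195)]]
for z in (.185,.17):
  a,b=[onz(ct,*T(*p),z) for p in [(118,137),(449,62)]]; e=a-b; print(a,b,np.degrees(np.arctan2(-e[0],e[1])))
  a,b=[onz(ct,*T(*p),z) for p in [(128,155),(455,80)]]; e=a-b; print(a,b,np.degrees(np.arctan2(-e[0],e[1])))
```

```text
[0.5902 0.1552 0.21  ] [0.6084 0.0532 0.21  ] 10.097822999898604
[0.5857 0.1602 0.185 ] [ 0.6387 -0.0918  0.185 ] 11.871669940997915
[0.5719 0.1527 0.185 ] [ 0.6248 -0.096   0.185 ] 12.011409158743213
[0.5879 0.1621 0.17  ] [ 0.6415 -0.0929  0.17  ] 11.871669940997922
[0.5738 0.1545 0.17  ] [ 0.6274 -0.0971  0.17  ] 12.011409158743202
```

Request:
arm_command(
  deltas=[
    [1,0.88,0.32,0,0,0,-0.28],
    [1,0.88,0.32,0,0,0,-0.28],
    [1,0.88,0.32,0,0,0,-0.28],
    [1,0.88,0.32,0,0,0,-0.28],
    [1,0.88,0.32,0,0,0,-0.28],
  ],
)

```text
clock: 17.98
position: [0.4976, -0.0915, 0.3638]
tool_rot: [-3.141, 0.0, 1.652]
force: [0.2, -0.0, -1.1]
grip_width: 0.0852
```

Run:
```python
from h import *
st(); plan([.595,.03,.37],102)
```

```text
t 17.975 pos [ 0.4976 -0.0915  0.3638] rot(deg) [-179.9626    0.02     94.652 ] F [ 0.2087 -0.0061 -1.1239] w 0.08519024355591022 q [ 0.5469  0.2613 -0.5964  1.7266  0.1566  1.202  -0.0094]
t 17.975 delta [ 0.755  0.713 -0.042] turn [-0.001  0.    -0.163]
```

Request:
arm_command(
  deltas=[
    [1,0.75,0.71,-0.05,0,0,-0.16],
    [1,0.75,0.71,-0.05,0,0,-0.16],
    [1,0.75,0.71,-0.05,0,0,-0.16],
    [1,0.75,0.71,-0.05,0,0,-0.16],
    [1,0.75,0.71,-0.05,0,0,-0.16],
  ],
)

```text
clock: 18.6
position: [0.5946, 0.0291, 0.3714]
tool_rot: [-3.141, 0.001, 1.778]
force: [-0.2, -0.5, 0.1]
grip_width: 0.0853
```

Run:
```python
from h import *
st(); c=cams.get_calibration('wrist'); im=cams.grab_frame('wrist'); cv2.imwrite('pics/w14.png',im); np.save('w14.npy',c,allow_pickle=True)
m=cv2.inRange(cv2.cvtColor(im,cv2.COLOR_BGR2HSV),np.array([0,150,60]),np.array([8,255,255]))
cs,_=cv2.findContours(m,cv2.RETR_EXTERNAL,cv2.CHAIN_APPROX_NONE)
for k in cs:
  if cv2.contourArea(k)>100: print(cv2.boundingRect(k))
crop(im,150,60,400,230,3,'pics/w14c.png')
```

```text
t 18.6 pos [0.5946 0.0291 0.3714] rot(deg) [-179.9637    0.0351  101.8434] F [-0.2097 -0.4593  0.1161] w 0.08526701172549021 q [ 0.2928  0.4311 -0.6426  1.4912  0.263   1.3072 -0.1679]
(275, 72, 29, 31)
```

View pics/w14.png

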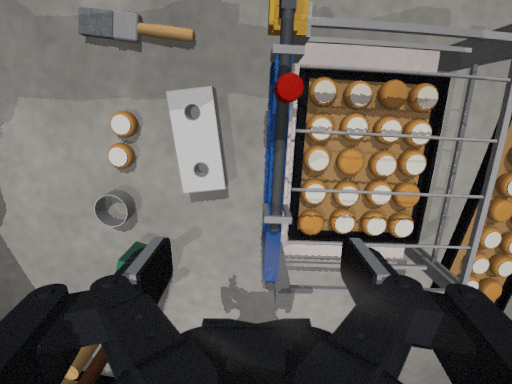

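View pics/w14c.png

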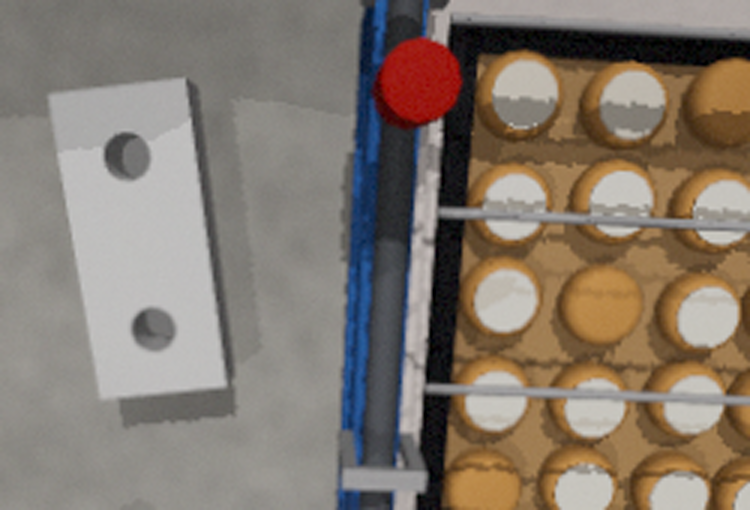

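Run:
```python
from h import *
c=np.load('w14.npy',allow_pickle=True).item()
k=onz(c,289.7,87.2,.262); print(k)
W=lambda u,v:((u+.5)/3+150-.5,(v+.5)/3+60-.5)
for z in(.205,.213):
  a,b=[onz(c,*W(*p),z) for p in [(398,180),(380,410)]]; e=a-b; print(a,b,np.degrees(np.arctan2(-e[0],e[1])))
a,b=[onz(c,*p,z) for p,z in [((289,47),.229),((278,217),.229)]]; e=a-b; print(a,b,np.degrees(np.arctan2(-e[0],e[1])),np.linalg.norm(e))
plan([.6010,.1220,.30],101.8)
```

```text
[0.6017 0.1209 0.262 ]
[0.6067 0.096  0.205 ] [0.6186 0.0178 0.205 ] 8.643468406213701
[0.606 0.096 0.213] [0.6176 0.0199 0.213 ] 8.643468406213673
[0.5964 0.1567 0.229 ] [0.622  0.0036 0.229 ] 9.501582960199286 0.15517965006753595
t 18.65 delta [0.599 0.169 0.477] turn [-0.     0.001  0.001]
```

Request:
arm_command(
  deltas=[
    [1,0.6,0.17,0.1,0,0,0.04],
    [1,0.6,0.17,0.3,0,0,0.04],
    [1,0.6,0.17,0.45,0,0,0.04],
    [1,0.6,0.17,0.45,0,0,0.04],
    [1,0.6,0.17,0.45,0,0,0.04],
  ],
)

```text
clock: 19.27
position: [0.6017, 0.1229, 0.3053]
tool_rot: [3.14, 0.0, 1.746]
force: [0.4, 0.1, 0.6]
grip_width: 0.0855
```

Run:
```python
from h import *
st(); c=cams.get_calibration('wrist'); im=cams.grab_frame('wrist'); cv2.imwrite('pics/w15.png',im)
np.save('w15.npy',c,allow_pickle=True)
plan([.6013,.1217,.246],100)
```

```text
t 19.275 pos [0.6017 0.1229 0.3053] rot(deg) [179.9273   0.0191 100.0463] F [0.3568 0.1401 0.6163] w 0.08547001846762335 q [ 0.1276  0.5134 -0.6371  1.5396  0.3204  1.1935 -0.3909]
t 19.325 delta [-0.009 -0.005  0.396] turn [0.002 0.    0.001]
```

View pics/w15.png

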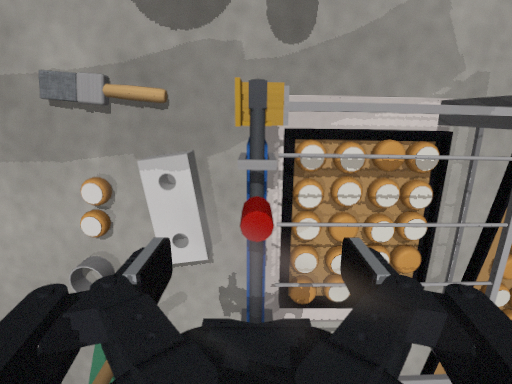

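Request:
arm_command(
  deltas=[
    [1,-0.009,-0.004,0.15,0,0,0],
    [1,-0.009,-0.004,0.3,0,0,0],
    [1,-0.009,-0.004,0.395,0,0,0],
    [1,-0.009,-0.004,0.395,0,0,0],
  ],
)

```text
clock: 19.82
position: [0.6009, 0.1222, 0.2448]
tool_rot: [-3.141, 0.0, 1.747]
force: [0.0, 0.4, -0.3]
grip_width: 0.0854
```

Run:
```python
from h import *
c=np.load('w15.npy',allow_pickle=True).item(); print(onz(c,257,224,.262))
st();im=cams.grab_frame('wrist'); cv2.imwrite('pics/w16.png',im)
s=cams.grab_frame('scene'); crop(s,200,80,400,230,4,'pics/s16.png')
```

```text
[0.602  0.1239 0.262 ]
t 19.825 pos [0.6009 0.1222 0.2448] rot(deg) [-179.9667    0.0023  100.1223] F [ 0.0343  0.3506 -0.2527] w 0.08535029444884523 q [ 0.1169  0.5683 -0.6184  1.6134  0.362   1.0775 -0.4242]
```

View pics/w16.png

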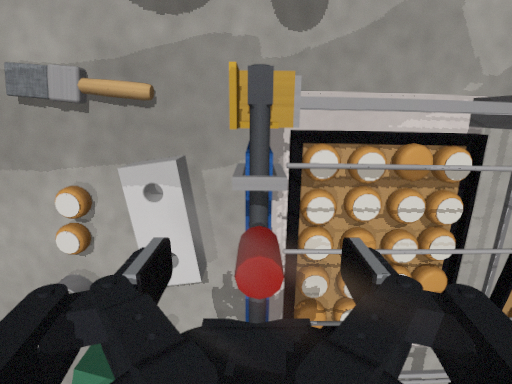

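View pics/s16.png

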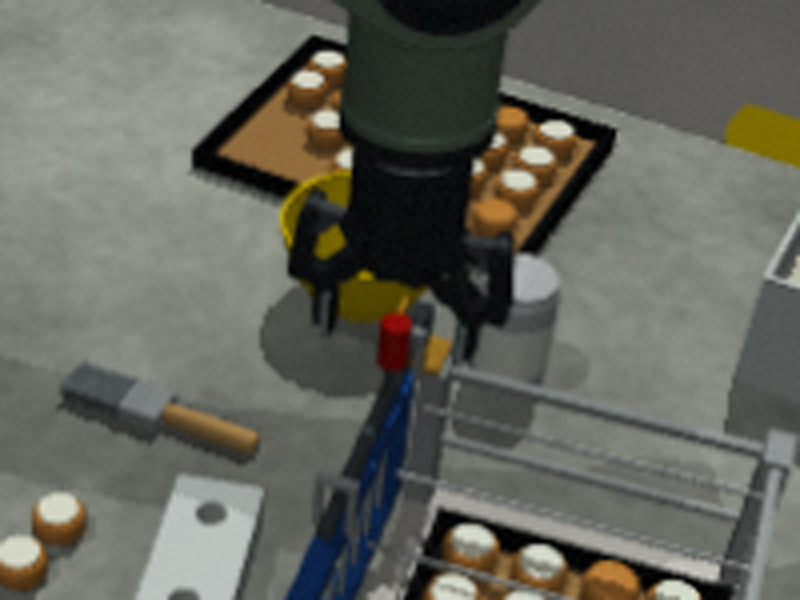

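Request:
arm_command(
  deltas=[
    [-0.4,0,0,0,0,0,0],
    [-0.8,0,0,0,0,0,0],
    [-0.8,0,0,0,0,0,0],
    [-0.8,0,0,0,0,0,0],
    [-0.8,0,0,0,0,0,0],
    [-0.8,0,0,0,0,0,0],
  ],
  newtons=60,
)

```text
clock: 20.68
position: [0.6012, 0.1227, 0.2452]
tool_rot: [3.141, -0.0, 1.748]
force: [1.6, 0.2, 5.2]
grip_width: 0.0205
```

Run:
```python
from h import *
st();im=cams.grab_frame('wrist'); cv2.imwrite('pics/w17.png',im)
```

```text
t 20.675 pos [0.6012 0.1227 0.2452] rot(deg) [179.9493  -0.0069 100.1409] F [1.5552 0.1638 5.2339] w 0.02047090949701397 q [ 0.1166  0.5678 -0.6187  1.613   0.3622  1.0769 -0.4244]
```

View pics/w17.png

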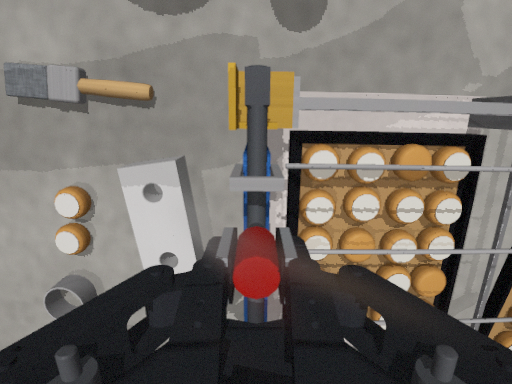

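Request:
arm_command(
  deltas=[
    [-0.8,0,0,-0.05,0,0,0],
    [-0.8,0,0,-0.1,0,0,0],
    [-0.8,0,0,-0.1,0,0,0],
    [-0.8,0,0,-0.1,0,0,0],
  ],
)

```text
clock: 21.22
position: [0.6009, 0.1226, 0.2598]
tool_rot: [3.142, -0.0, 1.748]
force: [2.6, 0.5, -1.6]
grip_width: 0.0203
```

Run:
```python
from h import *
st();im=cams.grab_frame('wrist'); cv2.imwrite('pics/w18.png',im)
```

```text
t 21.225 pos [0.6009 0.1226 0.2598] rot(deg) [179.9987  -0.0005 100.1523] F [ 2.5832  0.5248 -1.6385] w 0.02031548126260709 q [ 0.1203  0.5534 -0.6241  1.5971  0.3508  1.1054 -0.415 ]
```

View pics/w18.png

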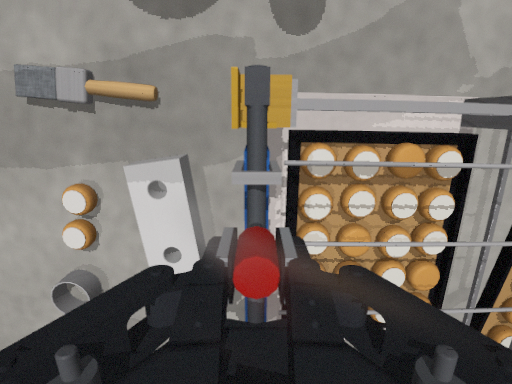

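Request:
arm_command(
  deltas=[
    [-0.8,-0.05,0,0,0,0,0],
    [-0.8,-0.12,0,0,0,0,0],
    [-0.8,-0.2,0,0,0,0,0],
    [-0.8,-0.28,0,0,0,0,0],
    [-0.8,-0.36,0,0,0,0,0],
    [-0.8,-0.4,0,0,0,0,0],
    [-0.8,-0.4,0,0,0,0,0],
  ],
)

```text
clock: 22.15
position: [0.6116, 0.0627, 0.2598]
tool_rot: [-3.142, 0.0, 1.747]
force: [2.8, -1.0, -1.7]
grip_width: 0.0205
```

Run:
```python
from h import *
st();im=cams.grab_frame('wrist'); cv2.imwrite('pics/w19.png',im)
```

```text
t 22.15 pos [0.6116 0.0627 0.2598] rot(deg) [-179.9998    0.0244  100.0919] F [ 2.7982 -1.0239 -1.7216] w 0.02049991422152565 q [ 0.2135  0.5543 -0.6164  1.593   0.3478  1.1061 -0.3137]
```

View pics/w19.png

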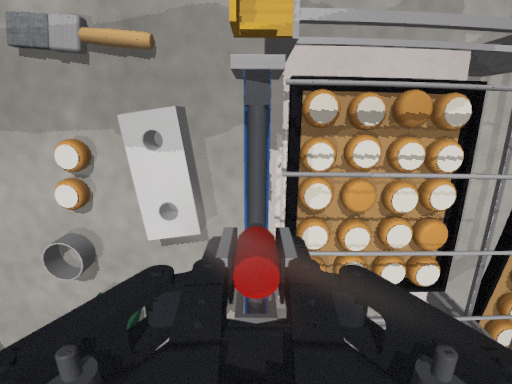

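Request:
arm_command(
  deltas=[
    [-0.8,-0.02,0,0,0,0,0],
    [-0.8,-0.03,0,0,0,0,0],
    [-0.8,-0.03,0,0,0,0,0],
  ],
)

```text
clock: 22.58
position: [0.612, 0.0607, 0.2599]
tool_rot: [3.142, -0.002, 1.749]
force: [0.3, 7.1, -2.5]
grip_width: 0.0205
```

Run:
```python
from h import *
st()
R0=Ro.from_euler('xyz',[np.pi,0,np.deg2rad(100.1)]); r0=np.array([.612-.6499,.0607+.1006,0])
for th in (3,7,12,17,22,27,31,32):
    d=R0.inv().apply(Ro.from_euler('z',th,degrees=True).apply(r0)-r0)/.15
    print(th,np.round(d,3),-th/45)
```

```text
t 22.575 pos [0.612  0.0607 0.2599] rot(deg) [179.9959  -0.1045 100.2304] F [ 0.3019  7.0784 -2.4561] w 0.020534015227036115 q [ 0.2185  0.5547 -0.6174  1.5923  0.3461  1.106  -0.3061]
3 [-0.005 -0.058 -0.   ] -0.06666666666666667
7 [-0.016 -0.134 -0.   ] -0.15555555555555556
12 [-0.037 -0.228 -0.   ] -0.26666666666666666
17 [-0.066 -0.32  -0.   ] -0.37777777777777777
22 [-0.103 -0.409 -0.   ] -0.4888888888888889
27 [-0.148 -0.494 -0.   ] -0.6
31 [-0.189 -0.559 -0.   ] -0.6888888888888889
32 [-0.199 -0.575 -0.   ] -0.7111111111111111
```

Request:
arm_command(
  deltas=[
    [-0.8,0.008,-0.03,0,0,0,-0.03],
    [-0.8,0.003,-0.06,0,0,0,-0.067],
    [-0.8,-0.008,-0.134,0,0,0,-0.155],
    [-0.8,-0.028,-0.228,0,0,0,-0.267],
    [-0.8,-0.028,-0.228,0,0,0,-0.267],
  ],
)

```text
clock: 23.2
position: [0.5785, 0.0492, 0.26]
tool_rot: [-3.142, -0.001, 1.959]
force: [1.9, 6.8, -1.7]
grip_width: 0.0203
```

Run:
```python
from h import *
st()
o=telemetry.observe()['position']; H=np.array([.6499,-.1006]); r=o[:2]-H; print(np.linalg.norm(r),np.degrees(np.arctan2(r[1],r[0])-np.arctan2(.1613,-.0379)))
s=cams.grab_frame('scene'); crop(s,200,80,400,230,4,'pics/s20.png')
R0=Ro.from_euler('xyz',[np.pi,0,telemetry.observe()['tool_rot'][2]]); r0=np.append(r,0)
for th in (4,8,12,16,18,19,20):
    d=R0.inv().apply(Ro.from_euler('z',th,degrees=True).apply(r0)-r0)/.15
    print(th,np.round(d,3),-th/45)
```

```text
t 23.2 pos [0.5785 0.0492 0.26  ] rot(deg) [-179.9955   -0.0403  112.2679] F [ 1.9413  6.8405 -1.6556] w 0.02027059017314366 q [ 0.2898  0.511  -0.6803  1.6826  0.3564  1.0757 -0.1113]
0.16596163948907597 12.272194232873597
4 [-0.007 -0.077 -0.   ] -0.08888888888888889
8 [-0.02  -0.153 -0.   ] -0.17777777777777778
12 [-0.037 -0.228 -0.   ] -0.26666666666666666
16 [-0.06  -0.302 -0.   ] -0.35555555555555557
18 [-0.074 -0.338 -0.   ] -0.4
19 [-0.081 -0.356 -0.   ] -0.4222222222222222
20 [-0.088 -0.374 -0.   ] -0.4444444444444444
```

View pics/s20.png

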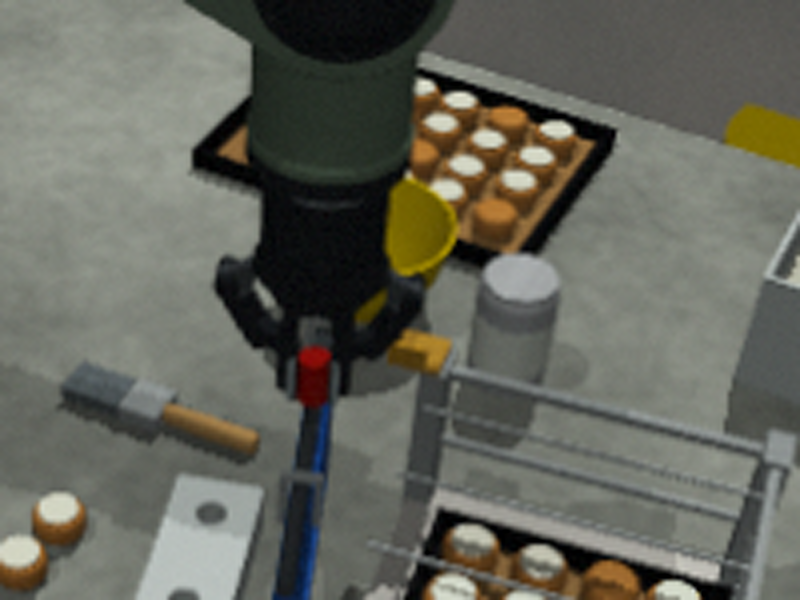

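Request:
arm_command(
  deltas=[
    [-0.8,0.0,-0.077,0,0,0,-0.09],
    [-0.8,-0.012,-0.153,0,0,0,-0.18],
    [-0.8,-0.029,-0.228,0,0,0,-0.267],
    [-0.8,-0.052,-0.302,0,0,0,-0.355],
    [-0.8,-0.066,-0.338,0,0,0,-0.4],
    [-0.8,-0.066,-0.338,0,0,0,-0.4],
    [-0.8,-0.066,-0.338,0,0,0,-0.4],
  ],
)

```text
clock: 24.12
position: [0.5362, 0.021, 0.26]
tool_rot: [3.141, -0.0, 2.271]
force: [1.2, 3.7, -1.2]
grip_width: 0.0207
```

Run:
```python
from h import *
st()
o=telemetry.observe()['position']; H=np.array([.6499,-.1006]); r=o[:2]-H; print(np.linalg.norm(r),np.degrees(np.arctan2(r[1],r[0])-np.arctan2(.1613,-.0379)))
s=cams.grab_frame('scene'); crop(s,110,80,360,265,3,'pics/s21.png')
im=cams.grab_frame('wrist'); cv2.imwrite('pics/w21.png',im)
t=cams.grab_frame('top'); cv2.imwrite('pics/t21.png',t)
```

```text
t 24.125 pos [0.5362 0.021  0.26  ] rot(deg) [179.9717  -0.0103 130.1114] F [ 1.2045  3.7293 -1.1651] w 0.020707673936244696 q [ 0.4202  0.458  -0.7715  1.7923  0.3652  1.0395  0.2117]
0.16645120454662043 29.851885831969415
```

View pics/s21.png

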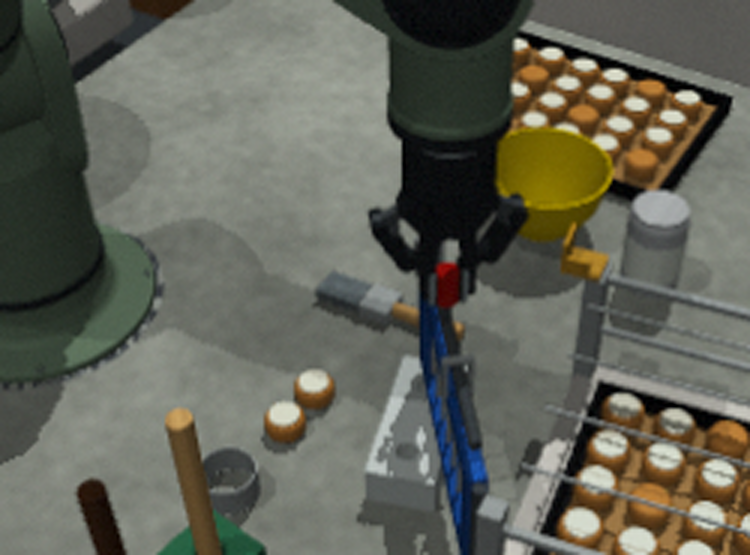

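View pics/w21.png

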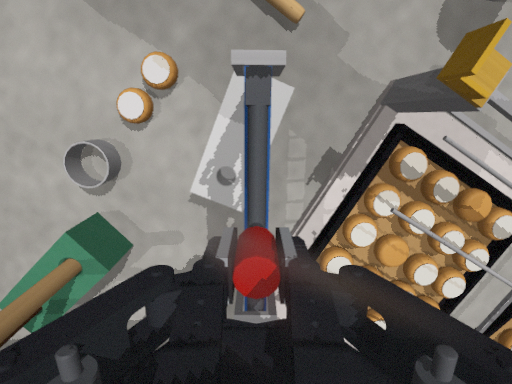

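View pics/t21.png

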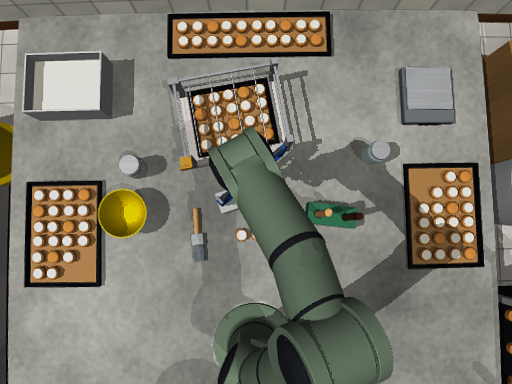

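Request:
arm_command(
  deltas=[
    [-0.8,-0.008,-0.002,0,0,0,0],
    [-0.8,-0.008,-0.002,0,0,0,0],
    [-0.8,-0.008,-0.002,0,0,0,0],
    [-0.8,-0.008,-0.002,0,0,0,0],
  ],
)

```text
clock: 24.78
position: [0.5361, 0.0207, 0.2597]
tool_rot: [-3.141, -0.002, 2.272]
force: [-3.1, 9.5, -1.6]
grip_width: 0.0206
```

Run:
```python
from h import *
st()
o=telemetry.observe(); H=np.array([.6499,-.1006]); r=o['position'][:2]-H; print(np.linalg.norm(r),np.degrees(np.arctan2(r[1],r[0])-np.arctan2(.1613,-.0379)))
print(Ro.from_euler('xyz',o['tool_rot']).inv().apply(o['force']))
```

```text
t 24.775 pos [0.5361 0.0207 0.2597] rot(deg) [-179.9926   -0.0976  130.1974] F [-3.0508  9.4508 -1.6226] w 0.020628636983641944 q [ 0.4212  0.459  -0.7718  1.7919  0.3646  1.0403  0.2144]
0.16632153701998767 29.95550989395443
[9.185  3.7698 1.6378]
```

Run:
```python
from h import *
print(job.job_done()); st()
```

```text
the job is handed in; nothing more can be done
None
the job is handed in; nothing more can be done
```

The job is handed in at about 25 s on the clock, with the gripper still holding the gate open.

- **Dowels:** The dark one went into the holder's far well, then the light one into the near well. Each went down until it touched bottom (about 18–22 N) and was let go. In the picture after that, both stood upright with their tops within about a pixel of where a fully home dowel should be.
- **Bolt:** I gripped the red knob at 60 N and lifted it 14.6 mm. I then drew it about 63 mm, until it met what I took to be the stop at 7 N. That is 2 mm short of the stated 65 mm. My last check pressed it there again, at about 9 N.
- **Gate:** I swung the gate to about 30 degrees. The tool's path gave 29.95° and its turn gave 30.1°. The spring was pulling with about 3.8 N when I handed in, less than the 5 N stated at that angle.
- **Other things on the table:** The pictures showed nothing else moved. The arm hid part of the last top view.

No check failed. The gate's shut angle measured 8.6° to 12° depending on the view; I used 10°, which the wrist view over the bolt confirmed.

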